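# Strip a set investment muffle and put its mould parts away

### The job

The investment has set, so strip the mould set from the top down: put the orange ring gauge down over the thin steel peg, then draw the blue mould ring up off the muffle and slip it over the white cone, each right down onto its foot. Then lift the white muffle off the base, keep it upright and set it down gently, without dropping it, flat inside the terracotta firing tray. Last, lay the grey mould base, right way up, flat on the wire draining rack between its two end loops, centred and lengthwise.

Things in the scene. Friction and masses are not known exactly. Their poses are not given: they have to be found in the camera images.
- ring_gauge: Orange lid on the stack, 0.04 kg, round about its z (up). Origin: centre of underside. Plug 45 mm wide, z 0-5 mm; flange 53 mm, z 5-9; ribbed collar 36 mm, z 9-25: grip here. Hole 24 mm wide right through. At the start the plug hangs loose in the blue ring's mouth, the flange on its rim.
- mould_ring: Sky-blue rigid metal tube, open at both ends: outside 63 mm, inside 48 mm, 50 mm high, 0.09 kg; grip across the outside near the top. Origin: centre of its lower end, z up its axis. At the start it stands on the mould base round the muffle, 2 mm clear of it, so draw it straight up 50 mm or more.
- muffle: White solid cylinder 44 mm wide, 44 mm high, with a nub 17 mm wide, 20 mm high on top (seen at the start through the gauge's hole); 0.18 kg. Origin: centre of underside, z up. A funnel in its underside, 20 mm wide, 10 mm deep, stands loosely over the base's cone. Keep it within 0.4 rad of upright.
- mould_base: Grey plate under the stack, 66 mm (own x) by 90 mm (own y), 16 mm thick, with a small cone 14 mm wide on its middle to z 24 mm. 0.16 kg, loose on the worktop. Origin: centre of underside, z up. Grip low across the 66 mm. At the start ring, muffle and gauge are centred on it, their undersides at its z = 16, 16 and 61 mm.
- gauge_peg: Place of the gauge: fixed steel stand, round foot 64 mm wide, 8 mm high, with one thin upright peg 14 mm wide, blunt tip at z 40 mm. Origin: centre of underside, z up. The gauge goes over the peg, underside on the foot.
- ring_cone: Place of the ring: fixed stand, black round foot 80 mm wide, 8 mm high, with a blunt white cone, 36 mm wide at the foot, 24 mm at z 50 mm, top at z 54 mm. Origin: centre of underside, z up. The ring goes over the cone and stands on the foot.
- firing_tray: Place of the muffle: fixed round terracotta tray 78 mm wide, 12 mm high; recess 68 mm wide, its floor at z 7 mm. Origin: centre of underside, z up.
- drain_rack: Place of the base: fixed steel wire rack, 72 mm (own x) by 120 mm (own y). Cross wires along x, their tops at z 26 mm; at each end of y a wire loop rises to z 34 mm, 112 mm clear between the loops. Origin: centre, on the worktop, z up. The base's 90 mm length goes along the rack's y, either way round.
Things that resemble listed ones, but are neither listed nor needed, are in the scene too. What is shaped like the mould_base but purple is not meant.

How it is judged:
By the outcome, as a careful person would: the job done as asked, in the order asked, and still so for the second after the job is handed in, with the robot touching nothing.
It also fails if it takes over 102 s, if anything falls off the work surface, if the arm or the gripper's body presses on something with over 40 N, if the wrist force passes 120 N, or if a joint passes its speed limit or range.

### The arm

A 7-joint arm with a two-finger parallel gripper is mounted at the origin on a cart in front of the work surface, level with it; the furniture and walls round the work are solid. World frame = base frame: x ahead of the robot, y to its left, z up, the work surface at z = 0. Lengths are in m, angles in rad, forces in N, time in s.
With the tool pointing down it reaches from about 0.425 to 0.925 m from the base axis. Payload 6.8 kg.
Tool frame: the origin (TCP) lies on the centre line of the jaws, within the pads' length; the fingertips stand ctrl.finger_overhang ahead of it and the grasp point (between the pads) lies 8 mm behind it (ctrl.finger_overhang is the distance from the TCP to the fingertips, in m); z points along the fingers, y is the line along which they close (so a half turn about z gives the same grasp; the last joint's range is limited). The gripper opens to 85 mm and grips with 20 to 120 N. Pads are 22 mm wide; open, the fingers measure 114 mm over their backs; the gripper's body (76 mm by 85 mm) begins 54 mm behind the grasp point. The pads swing forward as they close: fully open they stand 13 mm farther back than shut.
Start: joints at [-0.108, 0.477, 0.022, 1.555, -0.011, 1.109, -0.083], TCP at [0.675, 0, 0.242] pointing down, gripper open.
Joint ranges: [-2.96, 2.96], [-0.34, 2.1], [-1.41, 1.46], [0.24, 2.44], [-1.37, 4.51], [0.17, 1.92], [-2.96, 2.96]. Speed limits (rad/s): [2.39, 2.39, 3.14, 3.14, 3.14, 3.14, 3.14].

### API

Orientations are given as a unit quaternion [x, y, z, w].
In Python, from rig import ctrl gives the robot as it stands. The module is installed in compiled form; this text tells all that it offers.
- The arm moves only by the tool apply_moves, never from a script. Its argument "moves" is a list that holds one entry, the list of rows, each a list of 7 numbers: the shift along the world's x, y, z each as a share of 100 mm, from -1 to 1, then the turn, a rotation vector about the world's x, y, z each as a share of 90 degrees, from -1 to 1, then the closure, from -1 (fully open) to 1 (shut). In form: [[[x, y, z, wx, wy, wz, hand], ...]]. A call has 1 to 12 rows; each row is the pose to reach, as a shift and turn from the pose commanded when the call began; what a row does not reach only later rows make up. A row lasts 1/10 s, in which the tool goes at most 50 mm and 8.59 degrees, less where a joint would pass 70% of its speed; a pose out of reach is approached as far as the arm can. A call with a number of a shift or a turn outside -1 to 1 is refused whole. A call with a gripper value outside its range is refused whole. The fingers move at their own pace and stop on an object; "force" is the grip in N (left out, the last holds). Time passes only in rows, so rows that repeat a pose let the fingers close. It gives the time, the measured TCP pose, the force, the opening and the grip force at its end, in the units of the state.
- ctrl.get_obs(): the state, without advancing time (a new reading comes with each control period).
- ctrl.snapshot(name): name is "scene" or "side" or "wrist"; returns a dict with "img" (384x512x3 uint8, red, green, blue), "fx", "fy", "cx", "cy" (pixels), "view" (4x4, takes a point from world to camera coordinates). Camera axes: x right, y down, z forward; pixel columns grow to the right and rows downward; lengths in m; the calibration is good to about 2 mm. The wrist camera is an equidistant fisheye: a pixel r from the principal point sees the ray r / f radians off the axis. A picture is of the moment at which its call begins. There is no depth.
- ctrl.finish_job(): hands the job in; it is judged then, once.
The state is a dict: "time": time; "joint_pos": joint angles; "joint_vel": joint speeds; "effort": joint torques, N m; "ee_pos": TCP position; "ee_rot": TCP orientation; "ft_force": force on the tool from outside, world axes, zero at the start; "ft_torque": the same for the moment, N m; "opening": finger opening in m; "grip_force": force on a finger pad.
Only numpy, scipy, OpenCV 4.12 (cv2) and the standard library are available. Lean on these libraries where they do the work, as an engineer would, in place of code of your own. Each camera call takes 0.05 s, during which the arm holds its last target. There are 200 camera calls.

## Working session

There is one attempt and no reset: what is moved stays moved. The work goes in short steps, Python scripts to look and compute and a tool call to move; the robot and the scene stay as the last step left them, time stands still between calls to the robot, and variables do not carry over. Pictures are saved under pics/ and viewed, at most 14 in all, crops included, and the job is handed in when it is done.

Besides the shell and the picture viewer there is one more tool, called after "Call:" by a JSON object that holds its "api" and its "payload", one argument or row to a line. apply_moves: Moves the arm, as the interface text tells. Shift numbers are shares of 100 mm and turn numbers shares of 90 degrees, none past 1 either way. Its arguments: {"type":"object","properties":{"moves":{"type":"array"},"force":{"type":"number"}},"required":["moves"]}

```bash
mkdir -p pics
cat > h.py <<'E'
import numpy as np, cv2
from rig import ctrl
def snap(n, f=None):
    s=ctrl.snapshot(n); s['img']=np.asarray(s['img'])
    np.savez(f'{n}.npz',**s)
    if f: cv2.imwrite(f'pics/{f}.png',cv2.cvtColor(s['img'],cv2.COLOR_RGB2BGR))
    return s
def ray(s,u,v,fish=False):
    x,y=(u-s['cx'])/s['fx'],(v-s['cy'])/s['fy']
    if fish:
        r=np.hypot(x,y); k=np.sin(r)/max(r,1e-9); d=np.array([x*k,y*k,np.cos(r)])
    else: d=np.array([x,y,1.])
    V=np.asarray(s['view']); R=V[:3,:3]; return -R.T@V[:3,3], R.T@d
def onz(s,u,v,z,fish=False):
    o,d=ray(s,u,v,fish); return o+d*(z-o[2])/d[2]
def proj(s,P):
    V=np.asarray(s['view']); p=V[:3,:3]@np.asarray(P)+V[:3,3]
    return np.array([s['fx']*p[0]/p[2]+s['cx'],s['fy']*p[1]/p[2]+s['cy']])
E
python3 - <<'E'
from h import *
a=[snap(n) for n in("scene","side","wrist")]
for n,s in zip("abc",a):
    print(s['fx'],s['cx'],s['cy'],np.round(s['view'],3).tolist())
    cv2.imwrite(f'pics/{n}0.png',cv2.resize(cv2.cvtColor(s['img'],cv2.COLOR_RGB2BGR),(800,600),interpolation=cv2.INTER_CUBIC))
o=ctrl.get_obs(); print(o, ctrl.finger_overhang)
E
```

```text
415.79342503558127 250.7210989885646 192.22848363823573 [[0.877, -0.481, -0.003, -0.43], [-0.402, -0.728, -0.556, 0.224], [0.265, 0.489, -0.831, 0.857], [0.0, 0.0, 0.0, 1.0]]
380.2348606109434 259.32769586722367 194.14804920831568 [[-0.997, -0.082, -0.013, 0.517], [-0.053, 0.753, -0.656, 0.073], [0.064, -0.653, -0.754, 0.848], [0.0, 0.0, 0.0, 1.0]]
297.3186396354542 252.50795392502036 194.87139301482338 [[1.0, -0.0, -0.002, -0.674], [0.0, -0.961, 0.276, -0.035], [-0.002, -0.276, -0.961, 0.378], [0.0, 0.0, 0.0, 1.0]]
{'time': 0.15, 'joint_pos': array([-0.10810989,  0.47760858,  0.02237606,  1.55617587, -0.01150927,
        1.10933561, -0.08312076]), 'joint_vel': array([-0.00146756, -0.0012455 ,  0.00106912, -0.00394788, -0.00022664,
        0.00070386,  0.00228951]), 'effort': array([ 1.55385478e-03, -5.96924365e+01,  1.60940632e+00, -2.81490952e+01,
        1.26662746e-02,  6.56643446e-03,  5.58682734e-05]), 'ee_pos': array([ 6.74570038e-01, -1.26449408e-05,  2.41571204e-01]), 'ee_rot': array([ 7.07114682e-01,  7.07098534e-01, -5.29520643e-04, -4.56978473e-04]), 'ft_force': array([-0.08374625,  0.27323483,  0.2142644 ]), 'ft_torque': array([-0.00207503,  0.06271073,  0.02627608]), 'grip_force': 0.0, 'opening': 0.08568010642129807} 0.011
```

View pics/a0.png

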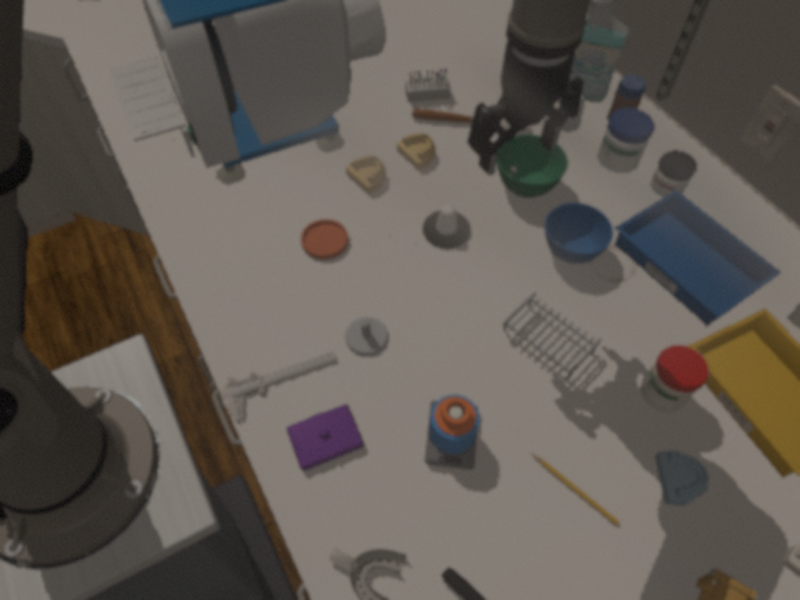

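View pics/b0.png

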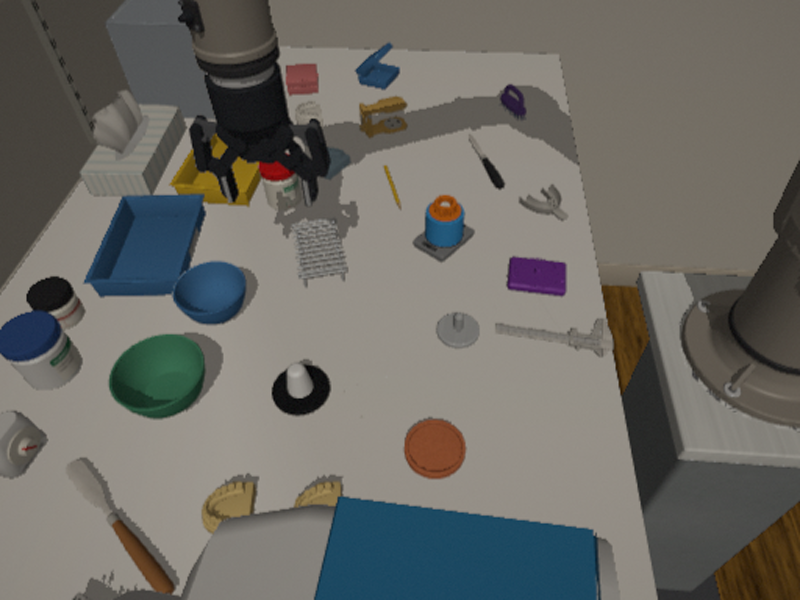

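View pics/c0.png

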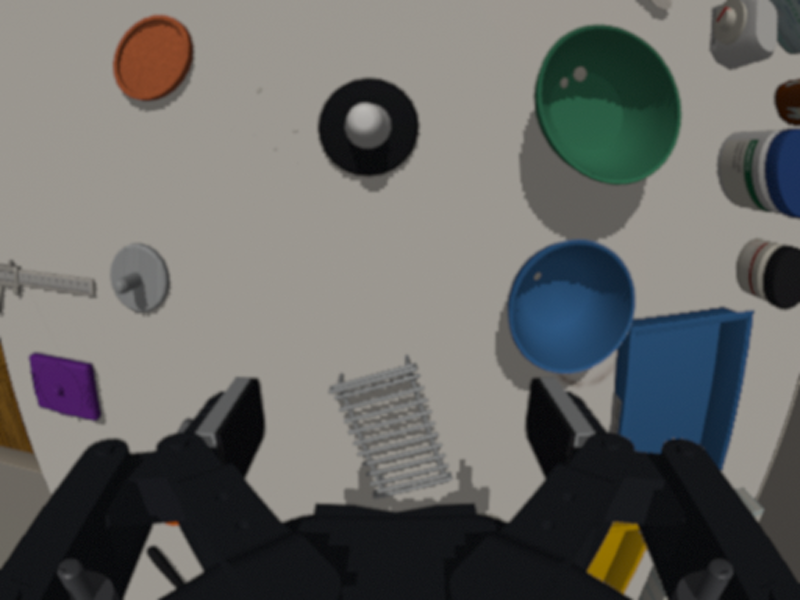

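The scene picture (800 wide) shows the stack at (455,425), the peg at (367,336), the cone at (446,225), the tray at (325,240), the rack at (553,342), and the purple look-alike at (325,436). The side picture shows them at (444,225), (458,328), (300,385), (435,447), (320,250) and (537,276). The wrist picture shows the peg at (140,278), the cone at (368,125), the tray at (152,58) and the rack at (390,428). There is only one stack, and its plate is grey. The purple plate is the decoy.

```bash
cat > seg.py <<'E'
from h import *
def load(n): return dict(np.load(f'{n}.npz'))
def mask(img,kind):
    h=cv2.cvtColor(img,cv2.COLOR_RGB2HSV); H,S,V=[h[...,i].astype(int) for i in range(3)]
    if kind=='orange': m=(H<14)&(S>120)&(V>70)
    if kind=='blue': m=(H>95)&(H<115)&(S>110)&(V>60)
    if kind=='black': m=(V<55)
    if kind=='grey': m=(S<45)&(V<125)
    if kind=='plate': m=(S<60)&(V<110)
    return m.astype(np.uint8)
def blob(s,kind,c,win):
    m=mask(s['img'],kind); u,v=[int(x/1.5625) for x in c]
    k=np.zeros_like(m); k[max(0,v-win):v+win,max(0,u-win):u+win]=1
    n,l,st,ce=cv2.connectedComponentsWithStats(m*k)
    i=1+np.argmax(st[1:,4]); b=(l==i).astype(np.uint8)
    cs,_=cv2.findContours(b,cv2.RETR_EXTERNAL,cv2.CHAIN_APPROX_NONE)
    return max(cs,key=len)[:,0,:].astype(float),st[i]
def disc(s,kind,c,win,z,fish=False):
    p,st=blob(s,kind,c,win); hull=cv2.convexHull(p.astype(np.float32))[:,0]
    P=np.array([onz(s,u,v,z,fish)[:2] for u,v in p])
    H=np.array([onz(s,u,v,z,fish)[:2] for u,v in hull],np.float32)
    (x,y),(a,b),_=cv2.fitEllipse(P.astype(np.float32)); (cx,cy),r=cv2.minEnclosingCircle(H)
    return np.round([x,y,a,b,cx,cy,2*r],4),st.tolist()
E
python3 - <<'E'
from seg import *
sc,si,wr=[load(n) for n in('scene','side','wrist')]
for nm,k,z,cs in [('tray','orange',.012,[(325,240),(435,447),(152,58)]),('cone','black',.008,[(446,228),(300,385),(368,125)]),('peg','grey',.008,[(367,336),(458,328),(140,278)])]:
    for s,c,f in zip((sc,si,wr),cs,(0,0,1)):
        try: print(nm,*disc(s,k,c,34,z,f))
        except Exception as e: print(nm,e)
for s,c in((sc,(455,410)),(si,(445,205))):
    p,st=blob(s,'orange',c,25); print('gauge',st, onz(s,*p.mean(0),.075)[:2])
for s,c in((sc,(453,435)),(si,(444,228))):
    p,st=blob(s,'blue',c,30); print('ring',st, onz(s,*p.mean(0),.05)[:2])
def crop(s,c,n,w=36,h=36,k=8):
    u,v=[int(x/1.5625) for x in c]; return cv2.resize(cv2.cvtColor(s['img'][v-h:v+h,u-w:u+w],cv2.COLOR_RGB2BGR),(288,288),interpolation=cv2.INTER_CUBIC)
r=lambda *a: cv2.hconcat([cv2.resize(x,(266,266)) for x in a])
cv2.imwrite('pics/crop.png',cv2.vconcat([r(crop(sc,(453,430),0),crop(si,(444,230),0),crop(sc,(553,342),0)),r(crop(si,(320,250),0),crop(wr,(390,428),0,50,50),crop(si,(458,328),0))]))
E
```

```text
tray [0.4639 0.1807 0.0681 0.0692 0.4645 0.1804 0.0739] [194, 142, 28, 23, 478]
tray [0.4672 0.1868 0.0748 0.0785 0.4672 0.1867 0.08  ] [259, 269, 39, 37, 1147]
tray [0.4676 0.1848 0.0749 0.0754 0.4679 0.1851 0.0775] [73, 10, 49, 54, 2014]
cone attempt to get argmax of an empty sequence
cone [0.6533 0.111  0.0729 0.0743 0.6528 0.1101 0.0807] [174, 233, 37, 33, 615]
cone [0.6529 0.1087 0.0751 0.0758 0.6529 0.1089 0.0773] [204, 51, 63, 62, 2370]
peg [ 0.4398 -0.0156  0.0655  0.07    0.4391 -0.0161  0.0727] [220, 203, 30, 27, 622]
peg [ 0.4426 -0.0082  0.0626  0.0642  0.4429 -0.0085  0.0667] [279, 200, 28, 23, 484]
peg [ 0.4455 -0.0107  0.0623  0.0637  0.4459 -0.0103  0.0662] [71, 156, 38, 46, 1314]
gauge [279 255  25  23 363] [ 0.46696984 -0.20652658]
gauge [277 125  18  17 160] [ 0.47104847 -0.20058553]
ring [277 270  17  12  34] [ 0.44902422 -0.21265415]
ring [272 133  25  25 388] [ 0.47130839 -0.18570009]
```

View pics/crop.png

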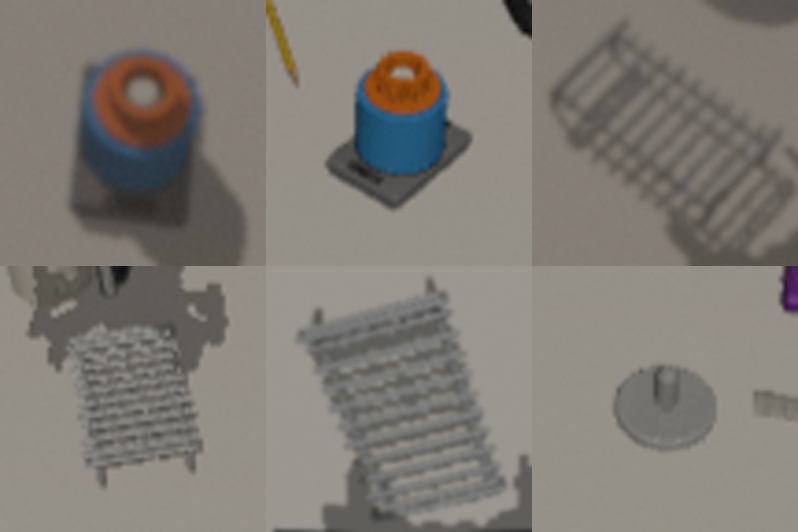

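The crops confirm the stack: an orange gauge with the white nub in its hole, on the blue ring, on a grey plate. They also show the rack's end loops and the steel peg. I'm moving over the stack for a close look.

Call:
{"api": "apply_moves", "payload": {
  "moves": [
    [[-0.5,-0.5,0,0,0,0,-1],[-1,-1,0,0,0,0,-1],[-1,-1,0,0,0,0,-1],[-1,-1,0,0,0,0,-1]]
  ]
}}

```text
time: 0.55
ee_pos: [0.5707, -0.1063, 0.2422]
ee_rot: [0.71, 0.704, -0.002, -0.0]
ft_force: [-0.3, -0.3, 0.1]
opening: 0.0856
grip_force: 0.0
```

Call:
{"api": "apply_moves", "payload": {
  "moves": [
    [[-0.5,-0.5,0,0,0,0,-1],[-1,-1,0,0,0,0,-1],[-1,-1,0,0,0,0,-1],[-1,-1,0,0,0,0,-1]]
  ]
}}

```text
time: 0.95
ee_pos: [0.4707, -0.2049, 0.2422]
ee_rot: [0.71, 0.704, -0.001, -0.0]
ft_force: [0.8, -1.3, 0.6]
opening: 0.0858
grip_force: 0.0
```

Call:
{"api": "apply_moves", "payload": {
  "moves": [
    [[0,-0.4,0,0,0,0,-1],[0,-0.4,0,0,0,0,-1],[0,-0.4,0,0,0,0,-1]]
  ]
}}

```text
time: 1.25
ee_pos: [0.4754, -0.2401, 0.2421]
ee_rot: [0.708, 0.707, 0.0, -0.0]
ft_force: [-0.1, 0.3, -0.7]
opening: 0.0854
grip_force: 0.0
```

Run:
```python
from h import *
s=snap('wrist'); print(ctrl.get_obs()['ee_pos'],ctrl.get_obs()['time'])
im=cv2.cvtColor(s['img'],cv2.COLOR_RGB2BGR)
cv2.imwrite('pics/w1.png',cv2.resize(im,(800,600),interpolation=cv2.INTER_CUBIC))
s=snap('scene'); s2=snap('side')
```

```text
[ 0.47558744 -0.23911197  0.24207176] 1.3
```

View pics/w1.png

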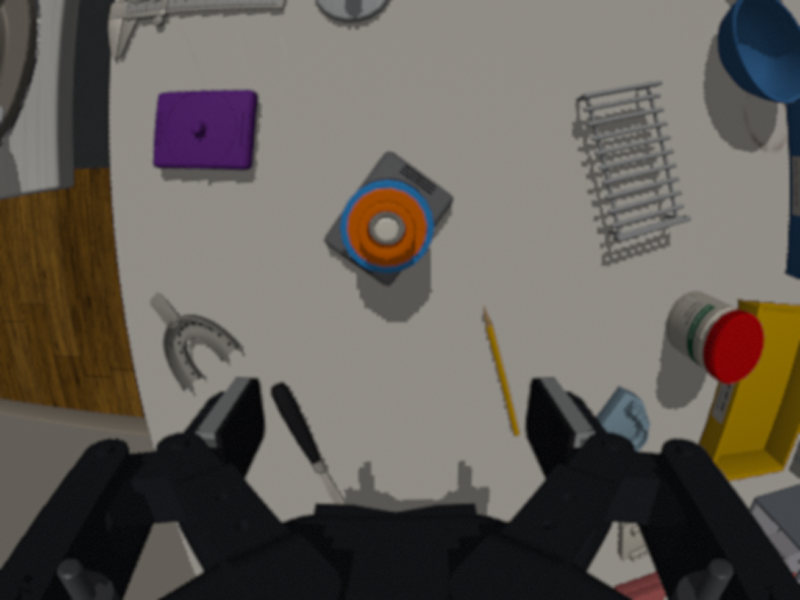

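The wrist view shows the stack from above at (388,228), the grey plate's corners at about (390,153), (452,200), (388,284) and (327,240), and the rack at (632,170).

Run:
```python
from seg import *
w=load('wrist'); V=w['view']; print('cam',-V[:3,:3].T@V[:3,3])
m0=mask(w['img'],'orange'); 
print('gauge',*disc(w,'orange',(388,228),36,.070,1))
# ring: orange|blue
m=((mask(w['img'],'orange')|mask(w['img'],'blue'))>0)
import seg
_o=seg.mask; seg.mask=lambda img,k: (_o(img,'orange')|_o(img,'blue')) if k=='u' else _o(img,k)
print('ring',*seg.disc(w,'u',(388,228),36,.066,1))
h=cv2.cvtColor(w['img'],cv2.COLOR_RGB2HSV)
for q in [(425,185),(345,235),(380,165),(400,300),(460,240),(390,230),(345,238)]:
    u,v=[int(x/1.5625) for x in q]; print(q,h[v,u])
for q in [(390,152),(452,200),(388,285),(326,240)]:
    print(onz(w,q[0]/1.5625,q[1]/1.5625,.016,True)[:2].round(4))
# nub through the hole at z=.080
sc,si=load('scene'),load('side')
for s,c,n in((sc,(455,408),'sc'),(si,(445,205),'si')):
    print(n,*disc(s,'orange',c,25,.072))
    print(n,proj(s,[.470,-.203,.07])*1.5625)
for z,q in [(.034,[(577,97),(660,83),(607,237),(688,217)]),(.026,[])]:
    for p in q: print('rack',onz(w,p[0]/1.5625,p[1]/1.5625,z,True)[:2].round(4))
print('peg/cone/tray recheck wrist n/a')
```

```text
cam [ 0.47513633 -0.16932843  0.37261496]
gauge [ 0.4696 -0.2035  0.0499  0.05    0.4696 -0.2036  0.0511] [223, 121, 50, 49, 332]
ring [ 0.4695 -0.2034  0.0604  0.0624  0.469  -0.2033  0.0637] [218, 115, 60, 60, 1005]
(425, 185) [120   5  53]
(345, 235) [103 199 136]
(380, 165) [120   3  78]
(400, 300) [20 17 89]
(460, 240) [ 18  18 143]
(390, 230) [ 21  23 153]
(345, 238) [103 197 133]
[ 0.4717 -0.1518]
[ 0.519  -0.1884]
[ 0.4698 -0.2556]
[ 0.4216 -0.2193]
sc [ 0.4682 -0.2052  0.0467  0.0477  0.4683 -0.2048  0.0496] [279, 254, 25, 24, 367]
sc [454.68504416 413.58783351]
si [ 0.471  -0.2058  0.0475  0.0616  0.4717 -0.2068  0.0635] [275, 125, 20, 17, 185]
si [445.12635951 209.92492542]
rack [ 0.6125 -0.1041]
rack [ 0.6882 -0.0818]
rack [ 0.6422 -0.2114]
rack [ 0.7209 -0.1905]
peg/cone/tray recheck wrist n/a
```

Call:
{"api": "apply_moves", "payload": {
  "moves": [
    [[-0.06,0.36,-0.3,0,0,0,-0.2],[-0.06,0.36,-0.7,0,0,0,-0.2],[-0.06,0.36,-1,0,0,0,-0.2],[-0.06,0.36,-1,0,0,0,-0.2],[-0.06,0.36,-1,0,0,0,-0.2]]
  ],
  "force": 30
}}

```text
time: 1.9
ee_pos: [0.4693, -0.2034, 0.1427]
ee_rot: [0.707, 0.707, -0.0, -0.0]
ft_force: [0.2, -0.7, 0.0]
opening: 0.0515
grip_force: 0.0
```

Call:
{"api": "apply_moves", "payload": {
  "moves": [
    [[0,0,-0.2,0,0,0,-0.2],[0,0,-0.46,0,0,0,-0.2],[0,0,-0.46,0,0,0,-0.2],[0,0,-0.46,0,0,0,-0.2]]
  ]
}}

```text
time: 2.3
ee_pos: [0.47, -0.2043, 0.0979]
ee_rot: [0.707, 0.707, 0.0, 0.001]
ft_force: [0.3, -0.3, 0.4]
opening: 0.0509
grip_force: 0.0
```

Run:
```python
from h import *
o=ctrl.get_obs(); print(o['ee_pos'],o['opening'])
a=snap('side'); b=snap('scene')
f=lambda s,c:cv2.resize(cv2.cvtColor(s['img'][c[1]-45:c[1]+45,c[0]-45:c[0]+45],cv2.COLOR_RGB2BGR),(400,400),interpolation=cv2.INTER_CUBIC)
cv2.imwrite('pics/g1.png',cv2.hconcat([f(a,(285,130)),f(b,(291,262))]))
```

```text
[ 0.47000251 -0.20427639  0.09785846] 0.05089995093083039
```

View pics/g1.png

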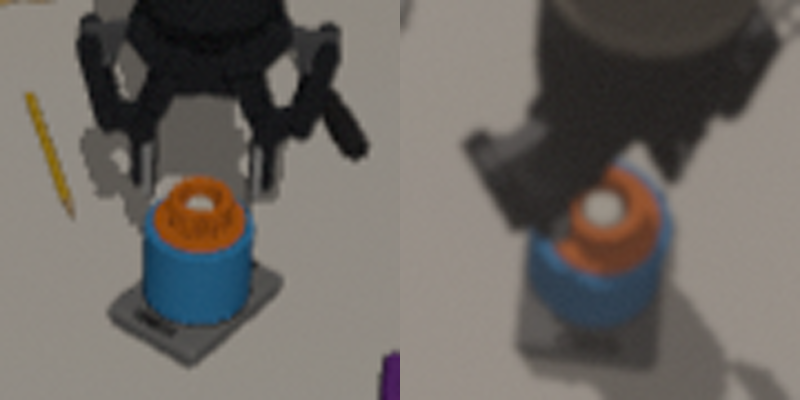

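The side crop shows the jaws astride the collar, with the tips just above it. I'll lower them and grip.

Call:
{"api": "apply_moves", "payload": {
  "moves": [
    [[0,0,-0.08,0,0,0,-0.2],[0,0,-0.14,0,0,0,-0.2],[0,0,-0.14,0,0,0,-0.2],[0,0,-0.14,0,0,0,0],[0,0,-0.14,0,0,0,0.5],[0,0,-0.14,0,0,0,0.5],[0,0,-0.14,0,0,0,0.5],[0,0,-0.14,0,0,0,0.5]]
  ]
}}

```text
time: 3.2
ee_pos: [0.4691, -0.2041, 0.0825]
ee_rot: [0.707, 0.707, 0.0, 0.0]
ft_force: [-0.7, -0.2, 2.5]
opening: 0.0345
grip_force: 30.1
```

Call:
{"api": "apply_moves", "payload": {
  "moves": [
    [[0,0,0.15,0,0,0,0.5],[0,0,0.4,0,0,0,0.5],[0,0,0.8,0,0,0,0.5],[0,0,1,0,0,0,0.5],[-0.1,0.45,1,0,0,0,0.5],[-0.25,0.9,1,0,0,0,0.5],[-0.25,0.9,1,0,0,0,0.5],[-0.25,0.9,1,0,0,0,0.5],[-0.25,0.9,1,0,0,0,0.5]]
  ]
}}

```text
time: 4.1
ee_pos: [0.4443, -0.1148, 0.1824]
ee_rot: [0.707, 0.707, 0.0, 0.0]
ft_force: [0.3, -0.6, -1.5]
opening: 0.0344
grip_force: 30.1
```

Run:
```python
from h import *
o=ctrl.get_obs(); print(o['ee_pos'],o['opening'],o['ft_force'])
s=snap('wrist','w2'); snap('side')
V=s['view']; print('cam',-V[:3,:3].T@V[:3,3])
```

```text
[ 0.44425427 -0.11475044  0.1824056 ] 0.034367269391686654 [ 0.2575301  -0.61346936 -1.49297294]
cam [ 0.44385228 -0.04391535  0.31282282]
```

View pics/w2.png

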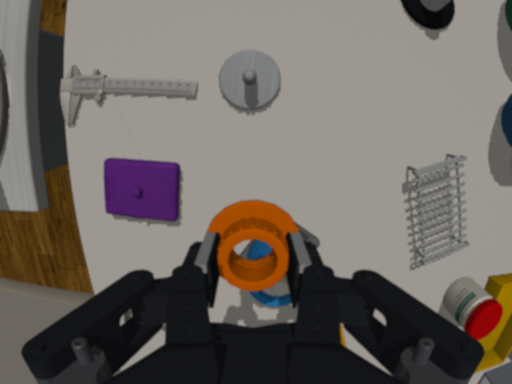

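The gauge is held level at (253,245). The peg foot is at (250,80) with its tip at (249,76). Next I measure both.

Run:
```python
from seg import *
w=load('wrist')
g=cv2.cvtColor(w['img'],cv2.COLOR_RGB2GRAY)
roi=g[40:120,205:295].astype(int); bg=np.median(g[60:110,295:310]); print('bg',bg,g[80,265],g[60,250])
m=(roi<bg-12).astype(np.uint8); n,l,st,ce=cv2.connectedComponentsWithStats(m); print(st[1:][st[1:,4]>100]+[205,40,0,0,0])
b=(l==1+np.argmax(st[1:,4])).astype(np.uint8)
c=max(cv2.findContours(b,0,cv2.CHAIN_APPROX_NONE)[0],key=len)[:,0]+[205,40]
P=np.array([onz(w,u,v,.008,True)[:2] for u,v in c],np.float32)
print(cv2.fitEllipse(P),cv2.minEnclosingCircle(P))
print('tip',onz(w,249,76,.040,True)[:2])
t=((mask(w['img'],'orange')>0))
ys,xs=np.nonzero(t[195:300,195:310]); print('gauge bbox',xs.min()+195,xs.max()+195,ys.min()+195,ys.max()+195)
# expected gauge flange rim image extents in this wrist view if centred on the tcp: far rim at flange z
print(onz(w,254,201,.170,True)[:2],onz(w,254,201,.164,True)[:2])
s=load('side'); print(disc(s,'grey',(458,328),34,.008))
```

```text
bg 152.0 124 128
[[ 218   50   64   66 3250]]
((0.44096189737319946, -0.01261240616440773), (0.06302160024642944, 0.06714113056659698), 3.108856678009033) ((0.44088634848594666, -0.013370092958211899), 0.03437099978327751)
tip [ 0.44080898 -0.01102321]
gauge bbox 207 298 200 290
[ 0.44459586 -0.08817021] [ 0.44462709 -0.09002936]
(array([ 0.4427, -0.008 ,  0.0626,  0.0654,  0.4431, -0.0082,  0.0675]), [279, 200, 28, 23, 507])
```

Call:
{"api": "apply_moves", "payload": {
  "moves": [
    [[-0.03,0.4,0,0,0,0,0.5],[-0.03,0.8,0,0,0,0,0.5],[-0.03,1,0,0,0,0,0.5],[-0.03,1,0,0,0,0,0.5],[-0.03,1,0,0,0,0,0.5]]
  ]
}}

```text
time: 4.7
ee_pos: [0.4413, -0.0148, 0.1822]
ee_rot: [0.707, 0.707, -0.0, 0.0]
ft_force: [-0.5, -0.9, 0.5]
opening: 0.0344
grip_force: 30.1
```

Call:
{"api": "apply_moves", "payload": {
  "moves": [
    [[0,0.04,-0.4,0,0,0,0.5],[0,0.04,-0.8,0,0,0,0.5],[0,0.04,-1,0,0,0,0.5],[0,0.04,-1,0,0,0,0.5],[0,0.04,-1,0,0,0,0.5],[0,0.04,-1,0,0,0,0.5]]
  ]
}}

```text
time: 5.3
ee_pos: [0.4422, -0.0107, 0.0835]
ee_rot: [0.708, 0.707, 0.001, 0.001]
ft_force: [0.8, -0.5, 0.2]
opening: 0.0342
grip_force: 30.1
```

Run:
```python
from h import *
o=ctrl.get_obs(); print(o['ee_pos'],o['opening'],o['ft_force'])
a=snap('side'); b=snap('scene'); w=snap('wrist')
f=lambda s,c:cv2.resize(cv2.cvtColor(s['img'][c[1]-45:c[1]+45,c[0]-45:c[0]+45],cv2.COLOR_RGB2BGR),(260,260),interpolation=cv2.INTER_CUBIC)
cv2.imwrite('pics/g2.png',cv2.hconcat([f(a,(293,200)),f(b,(235,205)),f(w,(252,250))]))
```

```text
[ 0.44218043 -0.0106987   0.08350847] 0.03418920310189611 [ 0.84343084 -0.50110368  0.17347889]
```

View pics/g2.png

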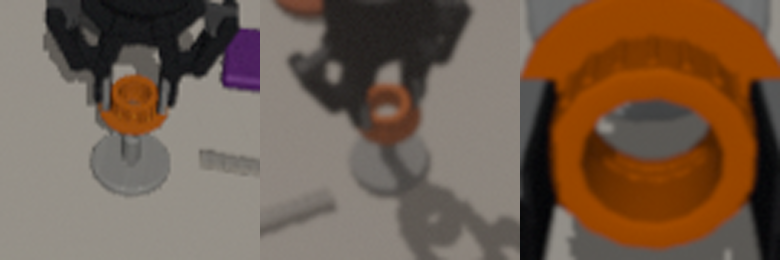

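In all three crops the gauge sits over the peg. I'll descend, checking force.

Call:
{"api": "apply_moves", "payload": {
  "moves": [
    [[0,0,-0.1,0,0,0,0.5],[0,0,-0.2,0,0,0,0.5],[0,0,-0.3,0,0,0,0.5],[0,0,-0.3,0,0,0,0.5]]
  ]
}}

```text
time: 5.85
ee_pos: [0.4398, -0.01, 0.0507]
ee_rot: [0.707, 0.707, -0.001, -0.001]
ft_force: [0.6, 0.2, 0.0]
opening: 0.0344
grip_force: 30.1
```

Call:
{"api": "apply_moves", "payload": {
  "moves": [
    [[0,0,-0.1,0,0,0,0.5],[0,0,-0.18,0,0,0,0.5],[0,0,-0.21,0,0,0,0.5],[0,0,-0.23,0,0,0,0.5],[0,0,-0.23,0,0,0,0.5]]
  ]
}}

```text
time: 6.35
ee_pos: [0.4408, -0.01, 0.0295]
ee_rot: [0.707, 0.707, -0.0, -0.0]
ft_force: [-1.4, -0.1, 1.3]
opening: 0.0347
grip_force: 30.4
```

Call:
{"api": "apply_moves", "payload": {
  "moves": [
    [[0,0,-0.01,0,0,0,0.5],[0,0,-0.01,0,0,0,-0.2],[0,0,-0.01,0,0,0,-0.2],[0,0,-0.01,0,0,0,-0.2],[0,0,0.2,0,0,0,-0.2],[0,0,0.6,0,0,0,-0.2],[0,0,1,0,0,0,-0.2],[0,0,1,0,0,0,-0.6]]
  ]
}}

```text
time: 7.15
ee_pos: [0.4442, -0.0098, 0.1336]
ee_rot: [0.707, 0.707, 0.003, 0.003]
ft_force: [0.3, 0.4, -0.2]
opening: 0.0644
grip_force: 0.0
```

Run:
```python
from seg import *
o=ctrl.get_obs(); print(o['ee_pos'],o['opening'],o['ft_force'])
a=snap('side'); w=snap('wrist')
V=w['view']; print('cam',-V[:3,:3].T@V[:3,3])
for z in(.017,.033): print(z,proj(a,[.441,-.010,z]))
p,st=blob(a,'orange',(458,320),25); print(st)
f=lambda s,c:cv2.resize(cv2.cvtColor(s['img'][c[1]-45:c[1]+45,c[0]-45:c[0]+45],cv2.COLOR_RGB2BGR),(400,400),interpolation=cv2.INTER_CUBIC)
cv2.imwrite('pics/g3.png',cv2.hconcat([f(a,(293,200)),cv2.resize(cv2.cvtColor(w['img'],cv2.COLOR_RGB2BGR),(400,400))]))
```

```text
[ 0.44424877 -0.00978267  0.13360935] 0.06439141373023477 [ 0.25100487  0.40623812 -0.1906455 ]
cam [0.44178402 0.06083091 0.26203676]
0.017 [293.52034137 207.64763731]
0.033 [293.9056776  203.18361715]
[282 198  23  19 173]
```

View pics/g3.png

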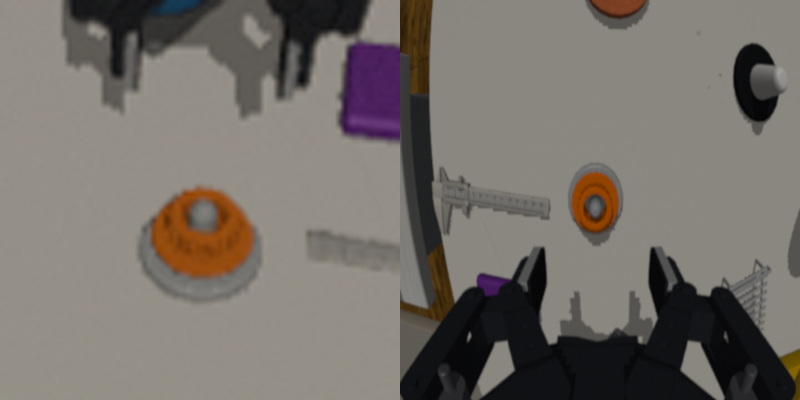

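The gauge is seated on the peg's foot, with the peg tip showing through it in both views. Now the ring.

Call:
{"api": "apply_moves", "payload": {
  "moves": [
    [[0.14,-0.45,0,0,0,0,-1],[0.29,-0.93,0,0,0,0,-1],[0.29,-0.93,0,0,0,0,-1],[0.29,-0.93,0,0,0,0,-1]]
  ]
}}

```text
time: 7.65
ee_pos: [0.4689, -0.104, 0.1277]
ee_rot: [0.708, 0.706, -0.001, -0.001]
ft_force: [0.1, 1.3, 0.7]
opening: 0.0852
grip_force: 0.0
```

Call:
{"api": "apply_moves", "payload": {
  "moves": [
    [[0,-0.5,0,0,0,0,-1],[0,-1,0,0,0,0,-1],[0,-1,0,0,0,0,-1],[0,-1,0,0,0,0,-1],[0,-1,0,0,0,0,-1]]
  ]
}}

```text
time: 8.15
ee_pos: [0.4697, -0.2006, 0.1285]
ee_rot: [0.706, 0.708, -0.0, -0.001]
ft_force: [-0.1, 0.3, 0.3]
opening: 0.0857
grip_force: 0.0
```

Run:
```python
from seg import *
o=ctrl.get_obs(); print(o['ee_pos'],o['opening'])
a=snap('side'); w=snap('wrist')
print(disc(w,'blue',(395,380),55,.066,1),disc(a,'blue',(445,225),30,.04))
p=blob(w,'blue',(395,380),55)[0]; print(p.min(0),p.max(0))
cv2.imwrite('pics/r1.png',cv2.cvtColor(w['img'],cv2.COLOR_RGB2BGR))
```

```text
[ 0.46969146 -0.20056144  0.12851104] 0.08570242114980085
(array([ 0.4689, -0.2034,  0.055 ,  0.0574,  0.4691, -0.2022,  0.0637]), [208, 188, 88, 72, 2404]) (array([ 0.4704, -0.2092,  0.064 ,  0.1201,  0.4696, -0.2085,  0.1161]), [273, 128, 24, 30, 472])
[208. 188.] [295. 259.]
```

View pics/r1.png

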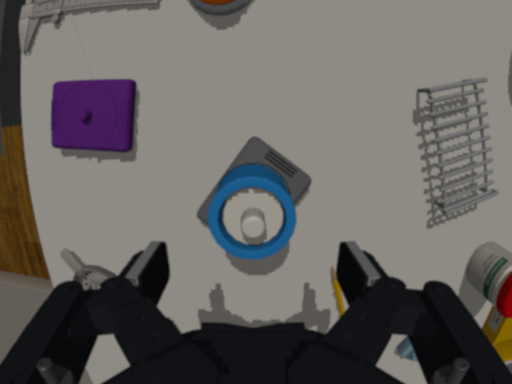

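The ring is centred at (252,212) between the jaws, and the stack is undisturbed. I'll lower, grip and draw it up.

Call:
{"api": "apply_moves", "payload": {
  "moves": [
    [[0,0,-0.3,0,0,0,-1],[0,0,-0.6,0,0,0,-1],[0,0,-0.78,0,0,0,-1],[0,0,-0.78,0,0,0,-1],[0,0,-0.78,0,0,0,-0.8],[0,0,-0.78,0,0,0,-0.6],[0,0,-0.78,0,0,0,-0.4],[0,0,-0.78,0,0,0,-0.4],[0,0,-0.78,0,0,0,-0.4]]
  ],
  "force": 40
}}

```text
time: 9.15
ee_pos: [0.471, -0.2029, 0.053]
ee_rot: [0.707, 0.707, 0.001, 0.001]
ft_force: [-0.9, 2.5, 7.2]
opening: 0.0618
grip_force: 42.4
```

Call:
{"api": "apply_moves", "payload": {
  "moves": [
    [[0,0,0.1,0,0,0,-0.4],[0,0,0.2,0,0,0,-0.4],[0,0,0.3,0,0,0,-0.4],[0,0,0.45,0,0,0,-0.4],[0,0,0.6,0,0,0,-0.4],[0,0,0.8,0,0,0,-0.4],[0,0,1,0,0,0,-0.4],[0,0,1,0,0,0,-0.4]]
  ]
}}

```text
time: 9.95
ee_pos: [0.4719, -0.2037, 0.1546]
ee_rot: [0.707, 0.707, 0.001, 0.003]
ft_force: [0.6, -0.5, -0.8]
opening: 0.062
grip_force: 43.8
```

Run:
```python
from seg import *
o=ctrl.get_obs(); print(o['ee_pos'],o['opening'],o['ft_force'])
a=snap('side'); b=snap('scene'); w=snap('wrist')
f=lambda s,c:cv2.resize(cv2.cvtColor(s['img'][max(0,c[1]-55):c[1]+55,c[0]-55:c[0]+55],cv2.COLOR_RGB2BGR),(260,260),interpolation=cv2.INTER_CUBIC)
cv2.imwrite('pics/r2.png',cv2.hconcat([f(a,(285,125)),f(b,(291,252)),f(w,(252,240))]))
```

```text
[ 0.47186117 -0.20372113  0.1545802 ] 0.06199901234278531 [ 0.60319136 -0.46321119 -0.83683113]
```

View pics/r2.png

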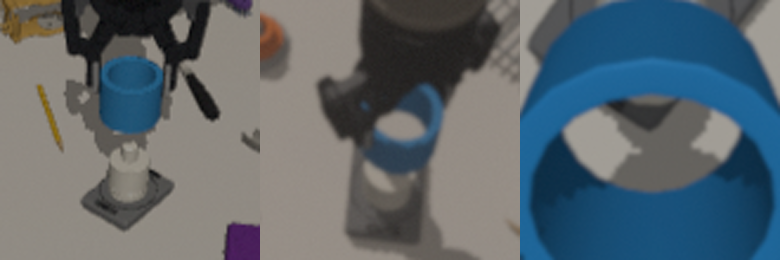

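The ring is clear, hanging level, and the muffle is still upright on the grey base. Moving toward the cone.

Call:
{"api": "apply_moves", "payload": {
  "moves": [
    [[0.3,0.4,0,0,0,0,-0.4],[0.6,0.8,0,0,0,0,-0.4],[0.9,1,0,0,0,0,-0.4],[0.9,1,0,0,0,0,-0.4],[0.9,1,0,0,0,0,-0.4]]
  ]
}}

```text
time: 10.6
ee_pos: [0.5595, -0.1023, 0.15]
ee_rot: [0.707, 0.708, -0.001, -0.001]
ft_force: [-0.8, -0.7, -0.7]
opening: 0.0618
grip_force: 43.9
```

Call:
{"api": "apply_moves", "payload": {
  "moves": [
    [[0.3,0.4,0,0,0,0,-0.4],[0.6,0.8,0,0,0,0,-0.4],[0.93,1,0,0,0,0,-0.4],[0.93,1,0,0,0,0,-0.4],[0.93,1,0,0,0,0,-0.4]]
  ]
}}

```text
time: 11.1
ee_pos: [0.652, -0.0043, 0.1501]
ee_rot: [0.707, 0.707, -0.001, -0.0]
ft_force: [-1.1, -0.6, -1.9]
opening: 0.062
grip_force: 44.0
```

Call:
{"api": "apply_moves", "payload": {
  "moves": [
    [[0,0.3,0,0,0,0,-0.4],[0,0.3,0,0,0,0,-0.4],[0,0.3,0,0,0,0,-0.4],[0,0.3,0,0,0,0,-0.4]]
  ]
}}

```text
time: 11.5
ee_pos: [0.6522, 0.0244, 0.1512]
ee_rot: [0.708, 0.706, -0.001, 0.0]
ft_force: [0.8, -0.2, -0.5]
opening: 0.0616
grip_force: 44.0
```

Run:
```python
from seg import *
o=ctrl.get_obs(); print(o['ee_pos'],o['opening'],o['ft_force'])
a=snap('side'); w=snap('wrist')
V=w['view']; c=-V[:3,:3].T@V[:3,3]; print('cam',c)
# black blobs in the wrist view
m=mask(w['img'],'black'); n,l,st,ce=cv2.connectedComponentsWithStats(m)
for i in range(1,n):
    if st[i,4]>150: print(st[i],ce[i].round(0))
i=max([i for i in range(1,n) if ce[i][1]<200],key=lambda i:st[i,4])
p=max(cv2.findContours((l==i).astype(np.uint8),0,cv2.CHAIN_APPROX_NONE)[0],key=len)[:,0]
P=np.array([onz(w,u,v,.008,True)[:2] for u,v in p],np.float32)
print(cv2.fitEllipse(P),cv2.minEnclosingCircle(P))
m=(np.linalg.norm(w['img'].astype(float)-0,axis=2)>0)
try: print(disc(a,'black',(300,385),34,.008))
except Exception as e: print(e)
cv2.imwrite('pics/n1.png',cv2.cvtColor(w['img'],cv2.COLOR_RGB2BGR))
```

```text
[0.6521553  0.0243752  0.15118575] 0.061573063604808076 [ 0.83051747 -0.20927772 -0.52084563]
cam [0.65227328 0.09546797 0.28163857]
[ 410   23   87   64 2665] [459.  51.]
[393  52  29  83 444] [401.  94.]
[ 212   56   84   83 4203] [253.  97.]
[    4   237   498   147 36400] [252. 335.]
((0.6527103781700134, 0.10911162942647934), (0.07535170018672943, 0.07583142817020416), 7.202305316925049) ((0.6526921391487122, 0.10912881046533585), 0.03848658502101898)
(array([0.6534, 0.1109, 0.0729, 0.074 , 0.6538, 0.1102, 0.0807]), [174, 233, 37, 33, 609])
```

Call:
{"api": "apply_moves", "payload": {
  "moves": [
    [[0,0.4,0,0,0,0,-0.4],[0,0.82,0,0,0,0,-0.4],[0,0.82,0,0,0,0,-0.4],[0,0.82,0,0,0,0,-0.4],[0,0.82,-0.3,0,0,0,-0.4],[0,0.82,-0.5,0,0,0,-0.4],[0,0.82,-0.5,0,0,0,-0.4],[0,0.82,-0.5,0,0,0,-0.4]]
  ]
}}

```text
time: 12.4
ee_pos: [0.6532, 0.1071, 0.1015]
ee_rot: [0.708, 0.706, -0.0, 0.0]
ft_force: [-0.0, 0.3, -0.6]
opening: 0.0619
grip_force: 44.0
```

Run:
```python
from seg import *
o=ctrl.get_obs(); print(o['ee_pos'],o['opening'],o['ft_force'])
a=snap('side'); b=snap('scene'); w=snap('wrist')
# ring upper rim ellipse in side view vs cone: centre prediction
P=o['ee_pos']
f=lambda s,c:cv2.resize(cv2.cvtColor(s['img'][max(0,c[1]-55):c[1]+55,c[0]-55:c[0]+55],cv2.COLOR_RGB2BGR),(260,260),interpolation=cv2.INTER_CUBIC)
cv2.imwrite('pics/r3.png',cv2.hconcat([f(a,(192,235)),f(b,(285,140)),f(w,(252,240))]))
```

```text
[0.65324386 0.10711941 0.1015377 ] 0.06188340935323005 [-0.04991279  0.26593938 -0.5735327 ]
```

View pics/r3.png

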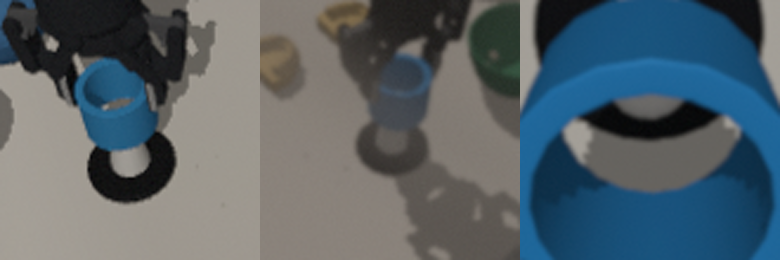

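The ring hangs over the cone, centred in all three crops. Descending.

Call:
{"api": "apply_moves", "payload": {
  "moves": [
    [[0,0.02,-0.12,0,0,0,-0.4],[0,0.02,-0.25,0,0,0,-0.4],[0,0.02,-0.35,0,0,0,-0.4],[0,0.02,-0.42,0,0,0,-0.4],[0,0.02,-0.48,0,0,0,-0.4],[0,0.02,-0.52,0,0,0,-0.4],[0,0.02,-0.54,0,0,0,-0.4],[0,0.02,-0.54,0,0,0,-0.4]]
  ]
}}

```text
time: 13.35
ee_pos: [0.653, 0.111, 0.0472]
ee_rot: [0.707, 0.707, -0.0, -0.0]
ft_force: [-0.4, -0.1, -1.2]
opening: 0.0613
grip_force: 44.1
```

Call:
{"api": "apply_moves", "payload": {
  "moves": [
    [[0,0,-0.01,0,0,0,-0.4],[0,0,-0.02,0,0,0,-0.4],[0,0,-0.02,0,0,0,-0.4]]
  ]
}}

```text
time: 13.65
ee_pos: [0.6531, 0.111, 0.0454]
ee_rot: [0.707, 0.707, 0.0, 0.0]
ft_force: [0.2, -0.8, -1.2]
opening: 0.0616
grip_force: 44.1
```

Call:
{"api": "apply_moves", "payload": {
  "moves": [
    [[0,0,-0.01,0,0,0,-0.4],[0,0,-0.01,0,0,0,-0.4],[0,0,-0.01,0,0,0,-0.4]]
  ]
}}

```text
time: 13.95
ee_pos: [0.6532, 0.1111, 0.0451]
ee_rot: [0.707, 0.707, 0.0, 0.0]
ft_force: [-2.7, 0.1, 5.0]
opening: 0.0619
grip_force: 44.6
```

Contact with the foot at 5 N, so I release and rise.

Call:
{"api": "apply_moves", "payload": {
  "moves": [
    [[0,0,0,0,0,0,-1],[0,0,0,0,0,0,-1],[0,0,0,0,0,0,-1],[0,0,0.2,0,0,0,-1],[0,0,0.6,0,0,0,-1],[0,0,1,0,0,0,-1],[0,0,1,0,0,0,-1]]
  ]
}}

```text
time: 14.65
ee_pos: [0.6569, 0.1117, 0.1506]
ee_rot: [0.707, 0.707, 0.005, 0.003]
ft_force: [0.9, 0.4, 0.3]
opening: 0.0853
grip_force: 0.0
```

Run:
```python
from seg import *
o=ctrl.get_obs(); print(o['ee_pos'],o['opening'])
a=snap('side'); w=snap('wrist')
p=blob(w,'blue',(395,400),60); print(disc(w,'blue',(395,400),60,.058,1))
p,st=blob(a,'blue',(300,375),30); print('side blue',st)
for z,nm in((.008,'bottom'),(.058,'top')):
    q=np.array([proj(a,[.653+.0315*np.cos(t),.110+.0315*np.sin(t),z]) for t in np.linspace(0,6.28,60)]); print(nm,q.min(0),q.max(0))
# tray, rough
print(disc(a,'orange',(435,447),34,.012), disc(w,'orange',(152,58),50,.012,1) if 0 else '')
```

```text
[0.65693738 0.11170449 0.15056582] 0.08526822344152506
(array([0.6527, 0.1032, 0.0451, 0.0596, 0.653 , 0.1105, 0.062 ]), [210, 196, 79, 46, 2180])
side blue [174 223  33  38 834]
bottom [177.64373201 236.22984442] [207.29241406 261.25050906]
top [173.32067859 222.52885515] [204.43146875 248.05072049]
(array([0.4673, 0.1868, 0.0746, 0.0785, 0.4672, 0.1867, 0.08  ]), [259, 269, 39, 37, 1144])
```

The side-view extents match a seated ring to within a pixel. Now back to the muffle.

Call:
{"api": "apply_moves", "payload": {
  "moves": [
    [[-0.2,-0.4,0,0,0,0,-1],[-0.46,-0.8,0,0,0,0,-1],[-0.6,-1,0,0,0,0,-1],[-0.6,-1,0,0,0,0,-1],[-0.6,-1,0,0,0,0,-1]]
  ]
}}

```text
time: 15.25
ee_pos: [0.5922, 0.0108, 0.1431]
ee_rot: [0.707, 0.707, -0.001, -0.001]
ft_force: [0.1, 0.2, -0.4]
opening: 0.0856
grip_force: 0.0
```

Call:
{"api": "apply_moves", "payload": {
  "moves": [
    [[-0.2,-0.4,0,0,0,0,-1],[-0.46,-0.8,0,0,0,0,-1],[-0.6,-1,0,0,0,0,-1],[-0.6,-1,0,0,0,0,-1],[-0.6,-1,0,0,0,0,-1]]
  ]
}}

```text
time: 15.75
ee_pos: [0.5336, -0.0877, 0.1439]
ee_rot: [0.707, 0.707, 0.0, -0.0]
ft_force: [-0.5, 0.5, -0.1]
opening: 0.085
grip_force: 0.0
```

Call:
{"api": "apply_moves", "payload": {
  "moves": [
    [[-0.2,-0.4,0,0,0,0,-0.7],[-0.46,-0.8,0,0,0,0,-0.7],[-0.63,-1,0,0,0,0,-0.7],[-0.63,-1,0,0,0,0,-0.7],[-0.63,-1,0,0,0,0,-0.7]]
  ]
}}

```text
time: 16.25
ee_pos: [0.4715, -0.1875, 0.1442]
ee_rot: [0.706, 0.708, 0.001, 0.0]
ft_force: [0.9, 0.1, 0.1]
opening: 0.0723
grip_force: 0.0
```

Run:
```python
from seg import *
o=ctrl.get_obs(); print(o['ee_pos'],o['opening'])
w=snap('wrist'); V=w['view']; print(-V[:3,:3].T@V[:3,3])
im=w['img']; h=cv2.cvtColor(im,cv2.COLOR_RGB2HSV); S,Vv=h[...,1].astype(int),h[...,2].astype(int)
uv=[252,195]
print('rows S/V down column 252:',[(v,S[v,252],Vv[v,252]) for v in range(120,290,6)])
cv2.imwrite('pics/m1.png',cv2.cvtColor(im,cv2.COLOR_RGB2BGR))
```

```text
[ 0.4714816  -0.18749594  0.14423056] 0.07226714585497117
[ 0.47084298 -0.1168072   0.27473625]
rows S/V down column 252: [(120, np.int64(18), np.int64(145)), (126, np.int64(19), np.int64(145)), (132, np.int64(19), np.int64(146)), (138, np.int64(19), np.int64(145)), (144, np.int64(19), np.int64(145)), (150, np.int64(3), np.int64(79)), (156, np.int64(0), np.int64(78)), (162, np.int64(3), np.int64(78)), (168, np.int64(3), np.int64(78)), (174, np.int64(0), np.int64(64)), (180, np.int64(3), np.int64(78)), (186, np.int64(19), np.int64(109)), (192, np.int64(23), np.int64(123)), (198, np.int64(22), np.int64(125)), (204, np.int64(23), np.int64(155)), (210, np.int64(23), np.int64(154)), (216, np.int64(23), np.int64(147)), (222, np.int64(23), np.int64(123)), (228, np.int64(21), np.int64(170)), (234, np.int64(23), np.int64(154)), (240, np.int64(22), np.int64(152)), (246, np.int64(19), np.int64(95)), (252, np.int64(5), np.int64(47)), (258, np.int64(18), np.int64(86)), (264, np.int64(17), np.int64(90)), (270, np.int64(18), np.int64(145)), (276, np.int64(18), np.int64(145)), (282, np.int64(18), np.int64(145)), (288, np.int64(18), np.int64(145))]
```

View pics/m1.png

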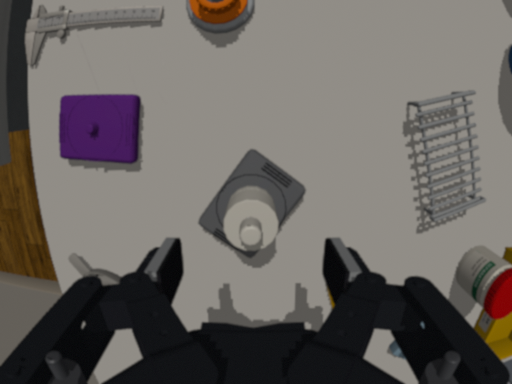

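The muffle stands upright on the base: body at about (250,218), nub at (251,230), base corners at about (253,150), (305,190), (249,255) and (200,222). The rack is at (444,160).

Run:
```python
from seg import *
w=load('wrist'); F=lambda u,v,z: onz(w,u,v,z,True)[:2].round(4)
print('front foot',F(251,184,.016),'back rim',F(251,248,.060),'nub tip',F(251,236,.080),F(251,228,.080))
h=cv2.cvtColor(w['img'],cv2.COLOR_RGB2HSV); H,S,V=[h[...,i].astype(int) for i in range(3)]
m=((S<12)&(V<95)).astype(np.uint8); m[:, :190]=0; m[:,315:]=0; m[:140]=0; m[262:]=0
m[225:,:]*=1
n,l,st,ce=cv2.connectedComponentsWithStats(m); i=1+np.argmax(st[1:,4]); print(st[i])
p=np.argwhere(l==i)[:,::-1]; P=np.array([F(u,v,.016) for u,v in p],np.float32)
print('plate',cv2.minAreaRect(P))
hw=((S>=18)&(V>100)).astype(np.uint8)
print([ (u,S[225,u],V[225,u]) for u in list(range(214,232,3))+list(range(268,288,3))])
print('x at rim', F(223,225,.06),F(278,225,.06))
```

```text
front foot [ 0.4698 -0.1807] back rim [ 0.47   -0.2225] nub tip [ 0.4701 -0.2031] [ 0.4701 -0.1969]
[ 199  150  106   97 3373]
plate ((0.4698176085948944, -0.2018120288848877), (0.08778706192970276, 0.06481773406267166), 53.898651123046875)
[(214, np.int64(3), np.int64(76)), (217, np.int64(0), np.int64(75)), (220, np.int64(0), np.int64(71)), (223, np.int64(22), np.int64(104)), (226, np.int64(23), np.int64(154)), (229, np.int64(23), np.int64(153)), (268, np.int64(22), np.int64(154)), (271, np.int64(23), np.int64(153)), (274, np.int64(23), np.int64(153)), (277, np.int64(23), np.int64(135)), (280, np.int64(12), np.int64(65)), (283, np.int64(19), np.int64(121)), (286, np.int64(18), np.int64(145))]
x at rim [ 0.4482 -0.2027] [ 0.491  -0.2026]
```

Call:
{"api": "apply_moves", "payload": {
  "moves": [
    [[0,-0.13,0,0,0,0,-0.7],[0,-0.13,-0.3,0,0,0,-0.7],[0,-0.13,-0.6,0,0,0,-0.7],[0,-0.13,-0.9,0,0,0,-0.7],[0,-0.13,-1,0,0,0,-0.7],[0,-0.13,-1,0,0,0,-0.7],[0,-0.13,-1,0,0,0,-0.3],[0,-0.13,-1,0,0,0,0],[0,-0.13,-1,0,0,0,0.2],[0,-0.13,-1,0,0,0,0.2],[0,-0.13,-1,0,0,0,0.2]]
  ],
  "force": 40
}}

```text
time: 17.4
ee_pos: [0.4713, -0.2024, 0.0458]
ee_rot: [0.707, 0.707, 0.001, 0.001]
ft_force: [-0.4, 1.1, 7.0]
opening: 0.0415
grip_force: 40.4
```

Call:
{"api": "apply_moves", "payload": {
  "moves": [
    [[0,0,0.1,0,0,0,0.2],[0,0,0.2,0,0,0,0.2],[0,0,0.4,0,0,0,0.2],[0,0,0.6,0,0,0,0.2],[0,0,0.8,0,0,0,0.2],[0,0,0.8,0,0,0,0.2]]
  ]
}}

```text
time: 18.0
ee_pos: [0.4718, -0.2027, 0.1274]
ee_rot: [0.707, 0.707, 0.001, 0.003]
ft_force: [1.2, -0.3, -1.9]
opening: 0.0416
grip_force: 41.1
```

Run:
```python
from seg import *
o=ctrl.get_obs(); print(o['ee_pos'],o['opening'],o['ft_force'])
a=snap('side'); w=snap('wrist')
for z in(.016,): print(proj(a,[.470,-.202,z]),a['img'][int(proj(a,[.470,-.202,z])[1]),int(proj(a,[.470,-.202,z])[0])])
h=cv2.cvtColor(a['img'],cv2.COLOR_RGB2HSV)
for z in (.096,.11,.125,.14,.15): q=proj(a,[.470,-.202+ .02,z]); print(z,q.round(),h[int(q[1]),int(q[0])])
```

```text
[ 0.47175557 -0.20270867  0.12743351] 0.04160229895387211 [ 1.24316426 -0.28892326 -1.8559141 ]
[284.10110156 150.54143302] [83 82 80]
0.096 [285. 132.] [17 25 92]
0.11 [285. 127.] [ 21  27 131]
0.125 [285. 122.] [ 21  30 138]
0.14 [286. 117.] [ 21  30 138]
0.15 [286. 114.] [ 21  27 149]
```

Call:
{"api": "apply_moves", "payload": {
  "moves": [
    [[0,0.3,0,0,0,0,0.2],[0,0.65,0,0,0,0,0.2],[0,1,0,0,0,0,0.2],[0,1,0,0,0,0,0.2],[0,1,0,0,0,0,0.2]]
  ]
}}

```text
time: 18.6
ee_pos: [0.4694, -0.1012, 0.1235]
ee_rot: [0.706, 0.708, -0.001, -0.001]
ft_force: [-0.1, -0.2, -1.5]
opening: 0.0416
grip_force: 41.1
```

Call:
{"api": "apply_moves", "payload": {
  "moves": [
    [[0,0.3,0,0,0,0,0.2],[0,0.65,0,0,0,0,0.2],[0,1,0,0,0,0,0.2],[0,1,0,0,0,0,0.2],[0,1,0,0,0,0,0.2]]
  ]
}}

```text
time: 19.1
ee_pos: [0.4698, -0.0026, 0.1238]
ee_rot: [0.707, 0.707, -0.0, -0.0]
ft_force: [-0.4, -0.2, -2.4]
opening: 0.0416
grip_force: 41.1
```

Call:
{"api": "apply_moves", "payload": {
  "moves": [
    [[0,0.3,0,0,0,0,0.2],[0,0.65,0,0,0,0,0.2],[0,1,0,0,0,0,0.2],[0,1,0,0,0,0,0.2],[0,1,0,0,0,0,0.2]]
  ]
}}

```text
time: 19.6
ee_pos: [0.4702, 0.0967, 0.124]
ee_rot: [0.707, 0.707, -0.001, 0.0]
ft_force: [0.4, -1.0, -1.5]
opening: 0.0413
grip_force: 41.1
```

Run:
```python
from seg import *
o=ctrl.get_obs(); print(o['ee_pos'],o['opening'],o['ft_force'])
w=snap('wrist'); a=snap('side')
m=mask(w['img'],'orange'); n,l,st,ce=cv2.connectedComponentsWithStats(m)
for i in range(1,n):
    if st[i,4]>400:
        p=max(cv2.findContours((l==i).astype(np.uint8),0,cv2.CHAIN_APPROX_NONE)[0],key=len)[:,0]
        P=np.array([onz(w,u,v,.012,True)[:2] for u,v in p],np.float32)
        print(st[i],cv2.fitEllipse(P)[:2],cv2.minEnclosingCircle(P))
```

```text
[0.47016613 0.09665408 0.12396602] 0.04130776609433295 [ 0.41329161 -1.02655115 -1.52629511]
[ 201   44   93   92 6747] ((0.4652974009513855, 0.18571747839450836), (0.07474208623170853, 0.0751759335398674)) ((0.46537697315216064, 0.18566115200519562), 0.03810429573059082)
[202 288  41  36 424] ((0.43626973032951355, -0.02242049016058445), (0.03343770653009415, 0.04163762181997299)) ((0.4370741844177246, -0.019186852499842644), 0.024645887315273285)
```

Run:
```python
from seg import *
sc,si=snap('scene'),load('side')
def tri(p,q):
    o1,d1=ray(sc,p[0]/1.5625,p[1]/1.5625); o2,d2=ray(si,q[0]/1.5625,q[1]/1.5625)
    d1/=np.linalg.norm(d1); d2/=np.linalg.norm(d2)
    t=np.linalg.lstsq(np.c_[d1,-d2],o2-o1,rcond=None)[0]; a,b=o1+t[0]*d1,o2+t[1]*d2; return ((a+b)/2).round(3),np.linalg.norm(a-b).round(3)
print(tri((170,25),(595,530)))
for p in[(335,128),(240,160),(225,165)]: print('base z0',onz(sc,p[0]/1.5625,p[1]/1.5625,0)[:2].round(3))
for z in(0,.1,.15,.2,.25,.3): print(z,'side',onz(si,338/1.5625,500/1.5625,z)[:2].round(3),onz(si,595/1.5625,530/1.5625,z)[:2].round(3),onz(si,215/1.5625,520/1.5625,z)[:2].round(3),'scene white low',onz(sc,215/1.5625,162/1.5625,z)[:2].round(3),onz(sc,345/1.5625,105/1.5625,z)[:2].round(3),onz(sc,380/1.5625,45/1.5625,z)[:2].round(3))
w=load('wrist')
r=lambda s,W,H: cv2.resize(cv2.cvtColor(s['img'],cv2.COLOR_RGB2BGR),(W,H),interpolation=cv2.INTER_AREA)
cv2.imwrite('pics/all.png',cv2.vconcat([cv2.hconcat([r(sc,400,300),r(si,400,300)]),cv2.hconcat([r(w,400,300),np.zeros((300,400,3),np.uint8)])]))
```

```text
(array([0.36 , 0.391, 0.307]), np.float64(0.001))
base z0 [0.6   0.421]
base z0 [0.412 0.429]
base z0 [0.384 0.43 ]
0 side [0.579 0.259] [0.276 0.272] [0.72  0.294] scene white low [0.371 0.446] [0.645 0.471] [0.794 0.605]
0.1 side [0.563 0.299] [0.303 0.31 ] [0.684 0.33 ] scene white low [0.355 0.337] [0.597 0.359] [0.728 0.477]
0.15 side [0.554 0.32 ] [0.317 0.33 ] [0.665 0.347] scene white low [0.347 0.282] [0.572 0.303] [0.694 0.413]
0.2 side [0.546 0.34 ] [0.33  0.349] [0.647 0.365] scene white low [0.339 0.228] [0.548 0.247] [0.661 0.349]
0.25 side [0.538 0.361] [0.344 0.369] [0.629 0.383] scene white low [0.331 0.174] [0.524 0.191] [0.628 0.285]
0.3 side [0.53  0.381] [0.358 0.388] [0.61  0.401] scene white low [0.324 0.119] [0.499 0.135] [0.595 0.221]
```

The machine's front face is at y ≈ 0.38, well clear of the gripper. Going over the tray.

Call:
{"api": "apply_moves", "payload": {
  "moves": [
    [[-0.04,0.4,0,0,0,0,0.2],[-0.04,0.88,0,0,0,0,0.2],[-0.04,0.88,0,0,0,0,0.2],[-0.04,0.88,0,0,0,0,0.2],[-0.04,0.88,-0.3,0,0,0,0.2],[-0.04,0.88,-0.55,0,0,0,0.2],[-0.04,0.88,-0.7,0,0,0,0.2],[-0.04,0.88,-0.78,0,0,0,0.2],[-0.04,0.88,-0.81,0,0,0,0.2],[-0.04,0.88,-0.82,0,0,0,0.2],[-0.04,0.88,-0.82,0,0,0,0.2],[-0.04,0.88,-0.82,0,0,0,0.2]]
  ]
}}

```text
time: 20.95
ee_pos: [0.4665, 0.1861, 0.043]
ee_rot: [0.707, 0.707, 0.001, 0.0]
ft_force: [-0.3, -0.8, -1.4]
opening: 0.0416
grip_force: 41.0
```

Run:
```python
from seg import *
o=ctrl.get_obs(); print(o['ee_pos'],o['ft_force'])
a=snap('side'); h=cv2.cvtColor(a['img'],cv2.COLOR_RGB2HSV).astype(int)
m=mask(a['img'],'orange'); n,l,st,ce=cv2.connectedComponentsWithStats(m); print(st[1:][st[1:,4]>100])
# white muffle column in side: vertical run at predicted centre
q=proj(a,[.466,.186,.02]); u=int(q[0]); print(q,[(v,*h[v,u]) for v in range(int(q[1])-30,int(q[1])+30,3)])
v=int(proj(a,[.466,.186,.03])[1]); print(v,[(x,*h[v,x]) for x in range(u-26,u+28,3)])
```

```text
[0.46654708 0.18612092 0.04301097] [-0.29839349 -0.80086633 -1.36060521]
[[165  97  25  19 308]
 [259 280  39  26 517]]
[278.45232102 283.95572889] [(253, np.int64(120), np.int64(10), np.int64(26)), (256, np.int64(120), np.int64(9), np.int64(27)), (259, np.int64(113), np.int64(34), np.int64(30)), (262, np.int64(130), np.int64(26), np.int64(29)), (265, np.int64(23), np.int64(29), np.int64(106)), (268, np.int64(19), np.int64(27), np.int64(161)), (271, np.int64(19), np.int64(24), np.int64(180)), (274, np.int64(21), np.int64(27), np.int64(149)), (277, np.int64(20), np.int64(25), np.int64(150)), (280, np.int64(21), np.int64(27), np.int64(161)), (283, np.int64(19), np.int64(26), np.int64(158)), (286, np.int64(20), np.int64(26), np.int64(148)), (289, np.int64(23), np.int64(28), np.int64(148)), (292, np.int64(20), np.int64(24), np.int64(157)), (295, np.int64(10), np.int64(166), np.int64(137)), (298, np.int64(10), np.int64(168), np.int64(135)), (301, np.int64(10), np.int64(174), np.int64(101)), (304, np.int64(10), np.int64(167), np.int64(136)), (307, np.int64(19), np.int64(23), np.int64(155))
[... 253 characters left out ...]
)), (264, np.int64(23), np.int64(9), np.int64(109)), (267, np.int64(19), np.int64(26), np.int64(77)), (270, np.int64(21), np.int64(27), np.int64(130)), (273, np.int64(19), np.int64(27), np.int64(163)), (276, np.int64(21), np.int64(27), np.int64(161)), (279, np.int64(21), np.int64(27), np.int64(161)), (282, np.int64(21), np.int64(27), np.int64(160)), (285, np.int64(19), np.int64(27), np.int64(160)), (288, np.int64(20), np.int64(27), np.int64(114)), (291, np.int64(23), np.int64(9), np.int64(109)), (294, np.int64(120), np.int64(26), np.int64(29)), (297, np.int64(14), np.int64(47), np.int64(141)), (300, np.int64(18), np.int64(24), np.int64(157)), (303, np.int64(19), np.int64(23), np.int64(156))]
```

Call:
{"api": "apply_moves", "payload": {
  "moves": [
    [[0,0,-0.01,0,0,0,0.2],[0,0,-0.02,0,0,0,0.2],[0,0,-0.03,0,0,0,0.2],[0,0,-0.04,0,0,0,0.2],[0,0,-0.04,0,0,0,0.2]]
  ]
}}

```text
time: 21.5
ee_pos: [0.4659, 0.186, 0.0381]
ee_rot: [0.707, 0.707, -0.0, -0.0]
ft_force: [-0.1, 0.0, -1.3]
opening: 0.0412
grip_force: 41.0
```

Call:
{"api": "apply_moves", "payload": {
  "moves": [
    [[0,0,-0.01,0,0,0,0.2],[0,0,-0.01,0,0,0,0.2],[0,0,-0.01,0,0,0,0.2]]
  ]
}}

```text
time: 21.8
ee_pos: [0.466, 0.186, 0.0373]
ee_rot: [0.707, 0.707, -0.0, -0.0]
ft_force: [-0.7, 0.0, -1.3]
opening: 0.0413
grip_force: 41.0
```

Call:
{"api": "apply_moves", "payload": {
  "moves": [
    [[0,0,-0.01,0,0,0,0.2],[0,0,-0.01,0,0,0,0.2],[0,0,-0.01,0,0,0,0.2]]
  ]
}}

```text
time: 22.1
ee_pos: [0.4661, 0.1861, 0.0369]
ee_rot: [0.707, 0.707, 0.0, 0.0]
ft_force: [-1.9, -1.0, 4.7]
opening: 0.0418
grip_force: 42.0
```

Contact at about 5 N. I open slowly, then rise.

Call:
{"api": "apply_moves", "payload": {
  "moves": [
    [[0,0,0,0,0,0,0],[0,0,0,0,0,0,-0.1],[0,0,0,0,0,0,-0.3],[0,0,0,0,0,0,-0.5],[0,0,0,0,0,0,-0.5],[0,0,0.2,0,0,0,-0.5],[0,0,0.5,0,0,0,-0.5],[0,0,0.8,0,0,0,-0.5],[0,0,1,0,0,0,-0.5],[0,0,1,0,0,0,-0.5]]
  ]
}}

```text
time: 23.1
ee_pos: [0.4678, 0.1868, 0.139]
ee_rot: [0.707, 0.707, 0.003, 0.001]
ft_force: [0.4, 0.7, -0.2]
opening: 0.064
grip_force: 0.0
```

Run:
```python
from seg import *
o=ctrl.get_obs(); print(o['ee_pos'],o['ft_force'],o['opening'])
w=snap('wrist'); a=snap('side'); h=cv2.cvtColor(w['img'],cv2.COLOR_RGB2HSV).astype(int)
F=lambda u,v,z: onz(w,u,v,z,True)[:2].round(4)
# white muffle inside tray: mask of bright neutral within the tray neighbourhood
V=w['view']
def pf(P):
    p=V[:3,:3]@np.array(P)+V[:3,3]; r=np.hypot(*p[:2]); t=np.arctan2(r,p[2]); return np.array([w['cx'],w['cy']])+w['fx']*t*p[:2]/r
for z,rad in((.007,.022),(.051,.022),(.071,.0085)):
    q=np.array([pf([.466+rad*np.cos(t),.186+rad*np.sin(t),z]) for t in np.linspace(0,6.28,40)]); print('pred',z,q.min(0).round(1),q.max(0).round(1))
m=((h[...,1]<40)&(h[...,2]>95)).astype(np.uint8); c=pf([.466,.186,.05]); 
o_=mask(w['img'],'orange'); n,l,st,ce=cv2.connectedComponentsWithStats(o_); print('tray',st[1:][st[1:,4]>300])
u=int(c[0]); print([(v,*h[v,u]) for v in range(int(c[1])-50,int(c[1])+45,4)])
v=int(c[1]); print([(x,*h[v,x]) for x in range(u-44,u+46,4)])
```

```text
[0.46779244 0.18683727 0.13901363] [ 0.36236078  0.74496632 -0.18046643] 0.06398307692758733
pred 0.007 [226.4 167.7] [274.3 214. ]
pred 0.051 [221.9 178.5] [278.6 232.4]
pred 0.071 [238.2 203.6] [262.1 226.1]
tray [[ 208  150   84   76 2571]]
[(155, np.int64(10), np.int64(181), np.int64(97)), (159, np.int64(9), np.int64(180), np.int64(88)), (163, np.int64(10), np.int64(180), np.int64(129)), (167, np.int64(9), np.int64(180), np.int64(125)), (171, np.int64(15), np.int64(33), np.int64(125)), (175, np.int64(19), np.int64(23), np.int64(124)), (179, np.int64(22), np.int64(23), np.int64(124)), (183, np.int64(21), np.int64(23), np.int64(156)), (187, np.int64(19), np.int64(23), np.int64(154)), (191, np.int64(18), np.int64(22), np.int64(154)), (195, np.int64(21), np.int64(23), np.int64(154)), (199, np.int64(19), np.int64(22), np.int64(127)), (203, np.int64(19), np.int64(22), np.int64(125)), (207, np.int64(30), np.int64(15), np.int64(170)), (211, np.int64(21), np.int64(23), np.int64(154)), (215, np.int64(21), np.int64(23), np.int64(153)), (219, np.int64(21), np.int64(23), np.int64(152)), (223,
[... 790 characters left out ...]
(242, np.int64(23), np.int64(20), np.int64(112)), (246, np.int64(23), np.int64(24), np.int64(139)), (250, np.int64(21), np.int64(22), np.int64(148)), (254, np.int64(22), np.int64(22), np.int64(127)), (258, np.int64(21), np.int64(25), np.int64(101)), (262, np.int64(21), np.int64(23), np.int64(152)), (266, np.int64(23), np.int64(22), np.int64(152)), (270, np.int64(21), np.int64(22), np.int64(152)), (274, np.int64(23), np.int64(22), np.int64(152)), (278, np.int64(8), np.int64(108), np.int64(128)), (282, np.int64(9), np.int64(182), np.int64(116)), (286, np.int64(10), np.int64(182), np.int64(123)), (290, np.int64(12), np.int64(37), np.int64(118)), (294, np.int64(18), np.int64(18), np.int64(144))]
```

The muffle's outline (columns 222–278, rows 169–230) matches upright and seated in the tray. Now the base, turning the jaws -36° on the way.

Call:
{"api": "apply_moves", "payload": {
  "moves": [
    [[0,-0.45,0,0,0,-0.09,-1],[0,-0.9,0,0,0,-0.18,-1],[0,-1,0,0,0,-0.2,-1],[0,-1,0,0,0,-0.2,-1]]
  ]
}}

```text
time: 23.6
ee_pos: [0.4651, 0.0838, 0.1351]
ee_rot: [0.81, 0.586, -0.001, -0.0]
ft_force: [0.2, 0.7, -0.2]
opening: 0.0854
grip_force: 0.0
```

Call:
{"api": "apply_moves", "payload": {
  "moves": [
    [[0,-0.45,0,0,0,-0.09,-1],[0,-0.9,0,0,0,-0.18,-1],[0,-1,0,0,0,-0.2,-1],[0,-1,0,0,0,-0.2,-1]]
  ]
}}

```text
time: 24.0
ee_pos: [0.4659, -0.0143, 0.1357]
ee_rot: [0.891, 0.454, -0.0, -0.0]
ft_force: [0.4, 1.0, -0.8]
opening: 0.0854
grip_force: 0.0
```

Call:
{"api": "apply_moves", "payload": {
  "moves": [
    [[0,-0.45,0,0,0,0,-1],[0,-0.9,0,0,0,0,-1],[0,-1,0,0,0,0,-1],[0,-1,0,0,0,0,-1]]
  ]
}}

```text
time: 24.4
ee_pos: [0.4665, -0.1134, 0.136]
ee_rot: [0.891, 0.454, 0.0, -0.0]
ft_force: [-0.3, 0.6, 0.4]
opening: 0.0855
grip_force: 0.0
```

Call:
{"api": "apply_moves", "payload": {
  "moves": [
    [[0.04,-0.45,0,0,0,0,-1],[0.04,-0.88,0,0,0,0,-1],[0.04,-0.88,0,0,0,0,-1],[0.04,-0.88,0,0,0,0,-1],[0.04,-0.88,0,0,0,0,-1]]
  ]
}}

```text
time: 24.9
ee_pos: [0.4707, -0.1988, 0.1359]
ee_rot: [0.89, 0.456, 0.0, -0.001]
ft_force: [-0.1, 0.6, 0.8]
opening: 0.0855
grip_force: 0.0
```

```bash
cat > plate.py <<'E'
from seg import *
from scipy.spatial.transform import Rotation as R
def pfw(w,P):
    V=w['view']; p=V[:3,:3]@np.array(P)+V[:3,3]; r=np.hypot(*p[:2]); t=np.arctan2(r,p[2]); return np.array([w['cx'],w['cy']])+w['fx']*t*p[:2]/r
def plate(w,c,z,win=60):
    u,v=pfw(w,[*c,z]).astype(int); h=cv2.cvtColor(w['img'],cv2.COLOR_RGB2HSV).astype(int)
    m=((h[...,1]<12)&(h[...,2]<100)&(h[...,2]>38)).astype(np.uint8); k=np.zeros_like(m); k[v-win:v+win,u-win:u+win]=1
    n,l,st,ce=cv2.connectedComponentsWithStats(m*k); i=1+np.argmax(st[1:,4])
    P=np.array([onz(w,a,b,z,True)[:2] for b,a in np.argwhere(l==i)],np.float32)
    return cv2.minAreaRect(P),st[i],(u,v)
def tool():
    o=ctrl.get_obs(); y=R.from_quat(o['ee_rot']).as_matrix()[:,1]; return o['ee_pos'].round(4),np.degrees(np.arctan2(y[1],y[0])).round(2),o['opening'].round(4),o['ft_force'].round(2)
E
python3 - <<'E'
from plate import *
print(tool()); w=snap('wrist'); print(plate(w,(.470,-.202),.016))
E
```

```text
Traceback (most recent call last):
  File "plate.py", line 12, in tool
    o=ctrl.get_obs(); y=R.from_quat(o['ee_rot']).as_matrix()[:,1]; return o['ee_pos'].round(4),np.degrees(np.arctan2(y[1],y[0])).round(2),o['opening'].round(4),o['ft_force'].round(2)
                                                                                                                                          ^^^^^^^^^^^^^^^^^^
AttributeError: 'float' object has no attribute 'round'
```

```bash
sed -i "s/o\['opening'\].round(4)/round(o['opening'],4)/" plate.py
python3 - <<'E'
from plate import *
print(tool()); w=snap('wrist'); print(plate(w,(.470,-.202),.016))
E
```

```text
(array([ 0.4707, -0.1988,  0.1359]), np.float64(-35.74), 0.0855, array([-0.07,  0.61,  0.77]))
(((0.47082802653312683, -0.20253033936023712), (0.08796550333499908, 0.06428954005241394), 53.95708465576172), array([ 219,  147,   76,   96, 6837], dtype=int32), (np.int64(255), np.int64(196)))
```

Call:
{"api": "apply_moves", "payload": {
  "moves": [
    [[0,0,-0.3,0,0,0,-0.8],[0,0,-0.7,0,0,0,-0.8],[0,0,-1,0,0,0,-0.8],[0,0,-1,0,0,0,-0.8],[0,0,-1.0,0,0,0,-0.8]]
  ]
}}

```text
time: 25.45
ee_pos: [0.4702, -0.2008, 0.0365]
ee_rot: [0.891, 0.455, -0.0, -0.001]
ft_force: [0.2, 0.6, 0.6]
opening: 0.0767
grip_force: 0.0
```

Call:
{"api": "apply_moves", "payload": {
  "moves": [
    [[0,0,-0.08,0,0,0,-0.8],[0,0,-0.14,0,0,0,-0.8],[0,0,-0.18,0,0,0,-0.8],[0,0,-0.2,0,0,0,-0.8],[0,0,-0.2,0,0,0,-0.8],[0,0,-0.2,0,0,0,-0.8]]
  ]
}}

```text
time: 26.05
ee_pos: [0.4701, -0.2021, 0.0164]
ee_rot: [0.891, 0.454, 0.0, 0.0]
ft_force: [0.1, 0.4, -0.0]
opening: 0.0767
grip_force: 0.0
```

Run:
```python
from plate import *
print(tool())
```

```text
(array([ 0.4701, -0.2021,  0.0164]), np.float64(-36.01), 0.0767, array([ 0.06,  0.42, -0.02]))
```

Call:
{"api": "apply_moves", "payload": {
  "moves": [
    [[0,0,-0.01,0,0,0,-0.8],[0,0,-0.02,0,0,0,-0.8],[0,0,-0.04,0,0,0,-0.8],[0,0,-0.04,0,0,0,-0.8]]
  ]
}}

```text
time: 26.45
ee_pos: [0.4698, -0.202, 0.0121]
ee_rot: [0.891, 0.454, -0.0, -0.0]
ft_force: [-0.6, 0.3, 0.9]
opening: 0.0771
grip_force: 0.0
```

Call:
{"api": "apply_moves", "payload": {
  "moves": [
    [[0,0,-0.01,0,0,0,-0.8],[0,0,-0.02,0,0,0,-0.8],[0,0,-0.02,0,0,0,-0.8]]
  ]
}}

```text
time: 26.75
ee_pos: [0.4699, -0.202, 0.0102]
ee_rot: [0.891, 0.454, -0.0, -0.0]
ft_force: [0.4, 0.0, -0.0]
opening: 0.0769
grip_force: 0.0
```

Call:
{"api": "apply_moves", "payload": {
  "moves": [
    [[0,0,-0.01,0,0,0,-0.8],[0,0,-0.02,0,0,0,-0.8],[0,0,-0.02,0,0,0,-0.8]]
  ]
}}

```text
time: 27.05
ee_pos: [0.4699, -0.202, 0.0082]
ee_rot: [0.891, 0.454, -0.0, -0.0]
ft_force: [0.3, -0.5, -0.1]
opening: 0.077
grip_force: 0.0
```

Call:
{"api": "apply_moves", "payload": {
  "moves": [
    [[0,0,-0.01,0,0,0,-0.8],[0,0,-0.02,0,0,0,-0.8],[0,0,-0.02,0,0,0,-0.8]]
  ]
}}

```text
time: 27.35
ee_pos: [0.4699, -0.202, 0.0062]
ee_rot: [0.891, 0.454, -0.0, -0.0]
ft_force: [0.1, 0.6, 0.5]
opening: 0.0767
grip_force: 0.0
```

Call:
{"api": "apply_moves", "payload": {
  "moves": [
    [[0,0,0.01,0,0,0,-0.7],[0,0,0.01,0,0,0,-0.66],[0,0,0.01,0,0,0,-0.66],[0,0,0.01,0,0,0,-0.66]]
  ]
}}

```text
time: 27.75
ee_pos: [0.4701, -0.202, 0.0074]
ee_rot: [0.891, 0.454, 0.0, 0.0]
ft_force: [0.1, -0.3, -0.0]
opening: 0.0709
grip_force: 0.0
```

Call:
{"api": "apply_moves", "payload": {
  "moves": [
    [[0,0,0,0,0,0,-0.55],[0,0,0,0,0,0,-0.45],[0,0,0,0,0,0,-0.4],[0,0,0,0,0,0,-0.4],[0,0,0,0,0,0,-0.4]]
  ],
  "force": 50
}}

```text
time: 28.25
ee_pos: [0.4703, -0.2022, 0.0078]
ee_rot: [0.891, 0.454, 0.0, 0.0]
ft_force: [-0.7, -0.0, 5.9]
opening: 0.0646
grip_force: 55.3
```

Base gripped. Lifting straight up, then measuring the rack and the red-lidded jar beside it.

Call:
{"api": "apply_moves", "payload": {
  "moves": [
    [[0,0,0.1,0,0,0,-0.4],[0,0,0.3,0,0,0,-0.4],[0,0,0.6,0,0,0,-0.4],[0,0,0.9,0,0,0,-0.4],[0,0,1,0,0,0,-0.4],[0,0,1,0,0,0,-0.4]]
  ]
}}

```text
time: 28.85
ee_pos: [0.4709, -0.2022, 0.1087]
ee_rot: [0.891, 0.454, 0.001, 0.001]
ft_force: [0.4, -0.1, -1.9]
opening: 0.0648
grip_force: 56.5
```

Run:
```python
from plate import *
print(tool())
sc,si,w=snap('scene'),snap('side'),snap('wrist')
def red(s):
    h=cv2.cvtColor(s['img'],cv2.COLOR_RGB2HSV).astype(int); m=(((h[...,0]<4)|(h[...,0]>176))&(h[...,1]>150)&(h[...,2]>60)).astype(np.uint8)
    n,l,st,ce=cv2.connectedComponentsWithStats(m); i=1+np.argmax(st[1:,4]); return ce[i],st[i]
(a,sa),(b,sb)=red(sc),red(si); print(a,sa,b,sb)
o1,d1=ray(sc,*a);o2,d2=ray(si,*b)
t=np.linalg.lstsq(np.c_[d1,-d2],o2-o1,rcond=None)[0]; print('lid',o1+t[0]*d1,o2+t[1]*d2)
V=w['view'];print('cam',-V[:3,:3].T@V[:3,3],'rack px wrist',pfw(w,[.666,-.147,.03]))
for p in [(.6125,-.1041),(.6882,-.0818),(.6422,-.2114),(.7209,-.1905)]: print(pfw(w,[*p,.034]).round(),proj(si,[*p,.034]).round(),proj(sc,[*p,.034]).round())
```

```text
(array([ 0.4709, -0.2022,  0.1087]), np.float64(-36.0), 0.0648, array([ 0.38, -0.11, -1.89]))
[437.06879195 235.12583893] [422 223  31  26 596] [177.21994135 106.37243402] [166  98  24  18 341]
lid [ 0.76539145 -0.29379209  0.07538878] [ 0.76561824 -0.29382197  0.07553916]
cam [ 0.51035056 -0.1442897   0.2369859 ] rack px wrist [417.77059812  10.08963589]
[337. -11.] [224. 170.] [320. 207.]
[389. -66.] [192. 175.] [342. 187.]
[442.  94.] [219. 140.] [360. 239.]
[485.  32.] [188. 144.] [383. 216.]
```

Call:
{"api": "apply_moves", "payload": {
  "moves": [
    [[0.2,0,0.3,0,0,0.08,-0.4],[0.5,0,0.3,0,0,0.16,-0.4],[0.9,-0.1,0.3,0,0,0.24,-0.4],[1,-0.2,0.3,0,0,0.29,-0.4],[1,-0.2,0.3,0,0,0.29,-0.4]]
  ]
}}

```text
time: 29.5
ee_pos: [0.5706, -0.223, 0.1353]
ee_rot: [0.765, 0.644, -0.001, -0.001]
ft_force: [-1.1, 0.0, -2.1]
opening: 0.0648
grip_force: 56.6
```

Call:
{"api": "apply_moves", "payload": {
  "moves": [
    [[0.4,0,0,0,0,0.08,-0.4],[0.8,-0.2,0,0,0,0.16,-0.4],[0.9,-0.4,0,0,0,0.24,-0.4],[0.9,-0.4,0,0,0,0.28,-0.4],[0.9,-0.4,0,0,0,0.28,-0.4],[0.9,-0.4,0,0,0,0.28,-0.4]]
  ]
}}

```text
time: 30.1
ee_pos: [0.6587, -0.2611, 0.1359]
ee_rot: [0.608, 0.794, -0.0, -0.002]
ft_force: [-0.4, 0.8, -2.0]
opening: 0.0645
grip_force: 56.6
```

Run:
```python
from plate import *
print(tool())
sc,si,w=snap('scene'),snap('side'),snap('wrist')
V=w['view'];print('cam',-V[:3,:3].T@V[:3,3])
for p in [(.6125,-.1041),(.6882,-.0818),(.6422,-.2114),(.7209,-.1905)]: print(pfw(w,[*p,.034]).round())
f=lambda s,x0,y0,x1,y1,W,H:cv2.resize(cv2.cvtColor(s['img'][y0:y1,x0:x1],cv2.COLOR_RGB2BGR),(W,H),interpolation=cv2.INTER_CUBIC)
cv2.imwrite('pics/rack.png',cv2.vconcat([f(w,150,40,400,200,800,512)]))
```

```text
(array([ 0.6587, -0.2611,  0.1359]), np.float64(15.15), 0.0645, array([-0.42,  0.81, -1.98]))
cam [ 0.64062782 -0.19271637  0.26726173]
[248.  -1.]
[345.   4.]
[248. 136.]
[349. 138.]
```

Call:
{"api": "apply_moves", "payload": {
  "moves": [
    [[0.08,0.1,0.3,0,0,0,-0.4],[0.08,0.2,0.7,0,0,0,-0.4],[0.08,0.2,0.7,0,0,0,-0.4],[0.08,0.2,0.7,0,0,0,-0.4]]
  ]
}}

```text
time: 30.65
ee_pos: [0.6685, -0.2413, 0.2087]
ee_rot: [0.607, 0.795, 0.0, 0.001]
ft_force: [0.3, -0.6, -2.1]
opening: 0.0649
grip_force: 56.7
```

Run:
```python
from plate import *
print(tool())
si,w=snap('side'),snap('wrist')
V=w['view'];print('cam',-V[:3,:3].T@V[:3,3])
pts=[pfw(w,[*p,.034]).round() for p in [(.6125,-.1041),(.6882,-.0818),(.6422,-.2114),(.7209,-.1905)]]; print(pts)
c=np.mean(pts,0).astype(int); x0,y0=c[0]-80,max(0,c[1]-60); print('crop',x0,y0)
im=cv2.resize(cv2.cvtColor(w['img'][y0:y0+120,x0:x0+160],cv2.COLOR_RGB2BGR),(800,600),interpolation=cv2.INTER_CUBIC); cv2.imwrite('pics/rack.png',im)
g=cv2.cvtColor(w['img'],cv2.COLOR_RGB2GRAY).astype(int); h=cv2.cvtColor(w['img'],cv2.COLOR_RGB2HSV)
# profile across cross wires through the centre line
```

```text
(array([ 0.6685, -0.2413,  0.2087]), np.float64(15.33), 0.0649, array([ 0.34, -0.56, -2.11]))
cam [ 0.64868204 -0.17335278  0.33756219]
[array([236.,  39.]), array([314.,  39.]), array([237., 146.]), array([315., 147.])]
crop 195 32
```

View pics/rack.png

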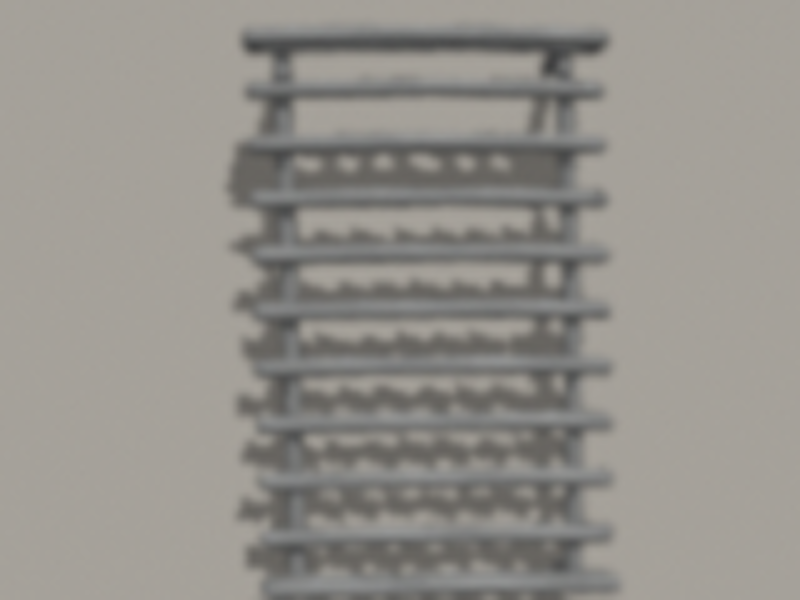

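The enlarged crop (5×, offset (195,32)) shows the far loop at row 40, columns 243–607, and the near loop at row 583, columns 265–618. Nine cross wires lie between, at rows 90 to 533.

Run:
```python
from plate import *
w=load('wrist'); F=lambda u,v,z: onz(w,195+u/5,32+v/5,z,True)[:2]
L=lambda l,r,v,v2,z:(F(l,v,z),F(r,v2,z))
a,b=L(245,607,41,40,.033); c,d=L(266,618,583,583,.033)
for p,q in((a,b),(c,d)): print('loop',p.round(4),q.round(4),'mid',((p+q)/2).round(4),'w',np.linalg.norm(q-p).round(4),'ang',np.degrees(np.arctan2(*(q-p)[::-1])).round(2))
m1,m2=(a+b)/2,(c+d)/2; e=m1-m2; print('centre',(m1+m2)/2,'len',np.linalg.norm(e),'ang',np.degrees(np.arctan2(e[1],e[0])))
M=[]
for l,r,v in[(247,603,90),(247,605,145),(253,606,197),(253,607,254),(257,608,308),(255,610,367),(260,611,422),(260,610,478),(262,611,533)]:
    p,q=L(l,r,v,v,.025); M.append(np.r_[(p+q)/2,np.linalg.norm(q-p),np.degrees(np.arctan2(*(q-p)[::-1]))])
M=np.array(M); print(M.round(4)); print('mean',M.mean(0).round(4)); e=M[0]-M[-1]; print(np.degrees(np.arctan2(e[1],e[0])))
# held plate relative to tool: underside ~ tcp z - .007, top +.009
t=tool(); print(t); print('plate px centre',pfw(w,[t[0][0],t[0][1],t[0][2]+.009]))
try: print(plate(w,t[0][:2],t[0][2]+.009,80))
except Exception as ex: print(ex)
```

```text
loop [ 0.6205 -0.1034] [ 0.6912 -0.0814] mid [ 0.6559 -0.0924] w 0.074 ang 17.34
loop [ 0.6543 -0.2111] [ 0.7249 -0.191 ] mid [ 0.6896 -0.201 ] w 0.0735 ang 15.91
centre [ 0.67272911 -0.14672304] len 0.1137243370395651 ang 107.24980426870293
[[ 0.6587 -0.1011  0.0745 17.0297]
 [ 0.6621 -0.1127  0.0748 16.8997]
 [ 0.6657 -0.1233  0.0738 16.8052]
 [ 0.6691 -0.1351  0.074  16.6653]
 [ 0.6726 -0.1461  0.0735 16.5518]
 [ 0.676  -0.1581  0.0746 16.4039]
 [ 0.6798 -0.1692  0.074  16.2876]
 [ 0.683  -0.1806  0.0741 16.1438]
 [ 0.6865 -0.1918  0.0743 16.0136]]
mean [ 0.6726 -0.1464  0.0742 16.5334]
107.04369734800758
(array([ 0.667 , -0.2419,  0.2062]), np.float64(15.27), 0.0645, array([ 0.26,  0.34, -2.3 ]))
plate px centre [251.78616336 268.03766705]
(((0.6663317084312439, -0.24294127523899078), (0.07579699158668518, 0.07955290377140045), 15.288418769836426), array([  171,   188,   160,   143, 17590], dtype=int32), (np.int64(251), np.int64(268)))
```

Run:
```python
from plate import *
s=load('side'); P=[onz(s,u,v,.033)[:2] for u,v in[(191,177.1),(222.2,173.3),(187,146),(217,139.5)]]
print(np.round(P,4),'near mid',(P[0]+P[1])/2)
c=np.array([.6727,-.1466]); t=np.radians(16.8); ex=np.array([np.cos(t),np.sin(t)]); ey=np.array([-ex[1],ex[0]])
for a,b in((36,57),(-36,57),(36,-57),(-36,-57)): print(a,b,proj(s,[*(c+ex*a/1e3+ey*b/1e3),.033]).round(1))
# near-loop row profile now in side image
g=cv2.cvtColor(s['img'],cv2.COLOR_RGB2GRAY).astype(int)
for v in range(164,182,2): print(v,''.join('#' if x<120 else ('+' if x<140 else '.') for x in g[v,176:232]))
```

```text
[[ 0.6897 -0.0742]
 [ 0.6164 -0.092 ]
 [ 0.7224 -0.1839]
 [ 0.6483 -0.2145]] near mid [ 0.65307342 -0.0831216 ]
36 57 [191.2 174.9]
-36 57 [220.7 170.1]
36 -57 [187.1 144.2]
-36 -57 [214.4 140.1]
164 +++++++++++++##++#+############+####++#+######++++++++++
166 ++++++++++++++++####++##+++#################++++++++++++
168 ++++++++++++++++###########++++###############++++++++++
170 ++++++++++++++++####++#################+######++++++++++
172 +++++++++++++++#+######+###+#####+#############+++++++++
174 +++++++++++++++##++##+++##########++++#########+++++++++
176 +++++++++++++++########+++########+###++++###+++++++++++
178 +++++++++++++++++########++++++++++++++++++##+++++++++++
180 ++++++++++++++++++###+++++++++++++++++++++++++++++++++++
```

Call:
{"api": "apply_moves", "payload": {
  "moves": [
    [[0.04,0.4,0,0,0,0.017,-0.4],[0.04,0.8,0,0,0,0.017,-0.4],[0.04,0.96,-0.2,0,0,0.017,-0.4],[0.04,0.96,-0.5,0,0,0.017,-0.4],[0.04,0.96,-0.8,0,0,0.017,-0.4],[0.04,0.96,-1,0,0,0.017,-0.4],[0.04,0.96,-1,0,0,0.017,-0.4],[0.04,0.96,-1,0,0,0.017,-0.4]]
  ]
}}

```text
time: 31.55
ee_pos: [0.6713, -0.1463, 0.1065]
ee_rot: [0.596, 0.803, -0.001, -0.001]
ft_force: [0.4, -0.6, -0.1]
opening: 0.0648
grip_force: 56.5
```

Run:
```python
from plate import *
T=tool(); print(T)
w,s=snap('wrist'),snap('side')
c=np.array([.6727,-.1460]); t=np.radians(16.8); ex=np.array([np.cos(t),np.sin(t)]); ey=np.array([-ex[1],ex[0]])
V=w['view'];print('cam',-V[:3,:3].T@V[:3,3])
# far loop row in the wrist view
g=cv2.cvtColor(w['img'],cv2.COLOR_RGB2GRAY).astype(int)
for a in(-30,0,30): print(a,pfw(w,[*(c+ex*a/1e3+ey*.057),.033]).round(1))
q=pfw(w,[*(c+ey*.057),.033]); u,v=q.astype(int)
for vv in range(v-14,v+22,2): print(vv,''.join('#' if x<110 else ('+' if x<135 else '.') for x in g[vv,u-60:u+60]))
```

```text
(array([ 0.6713, -0.1463,  0.1065]), np.float64(16.79), 0.0648, array([ 0.37, -0.65, -0.08]))
cam [ 0.65094332 -0.07850911  0.23701463]
-30 [211.3 132.6]
0 [255.  132.2]
30 [298.6 132.7]
118 ........................................................................................................................
120 ........................................................................................................................
122 ........................................................................................................................
124 ........................................................................................................................
126 ........................................................................................................................
128 ...................++++++......................................+++.........................++++++##++++++....+..........
130 .......++++++++++++++++++...............................................................................................
132 ......++++++++++++++++++++++++++++
[... 636 characters left out ...]
........+++++++......+++++.......+++..........++++++++++++++++.+++.........
144 ........++++++++++++++++++++++++++++++++++++++++++++++++++++++++++++++++++++++++++++++++++++++..............++++........
146 ........++################################################################++++++##############################++........
148 ...............+######+....+++.......++++..........+........+++.......++++......++++......+####+.+#####+................
150 ..........+++.++#######+...+###+++...+####++++...++##++++..++###+++..++####+++.++#####+++++#########+++.................
152 ..........+#######+++###############################################################################+++.................
```

The far loop lies at row 132, centred at column 254.5, against a prediction of (255, 132), so the alignment is confirmed. Lowering.

Call:
{"api": "apply_moves", "payload": {
  "moves": [
    [[0,0,-0.2,0,0,0,-0.4],[0,0,-0.4,0,0,0,-0.4],[0,0,-0.55,0,0,0,-0.4],[0,0,-0.63,0,0,0,-0.4],[0,0,-0.67,0,0,0,-0.4],[0,0,-0.67,0,0,0,-0.4],[0,0,-0.67,0,0,0,-0.4]]
  ]
}}

```text
time: 32.35
ee_pos: [0.6726, -0.1461, 0.0411]
ee_rot: [0.596, 0.803, 0.0, 0.001]
ft_force: [0.5, 1.1, -2.7]
opening: 0.065
grip_force: 56.6
```

Call:
{"api": "apply_moves", "payload": {
  "moves": [
    [[0,0,-0.02,0,0,0,-0.4],[0,0,-0.04,0,0,0,-0.4],[0,0,-0.05,0,0,0,-0.4],[0,0,-0.05,0,0,0,-0.4]]
  ]
}}

```text
time: 32.75
ee_pos: [0.6719, -0.146, 0.0351]
ee_rot: [0.596, 0.803, -0.0, -0.0]
ft_force: [-0.0, 0.7, -1.4]
opening: 0.0647
grip_force: 56.6
```

Call:
{"api": "apply_moves", "payload": {
  "moves": [
    [[0,0,-0.01,0,0,0,-0.4],[0,0,-0.01,0,0,0,-0.4],[0,0,-0.01,0,0,0,-0.4]]
  ]
}}

```text
time: 33.05
ee_pos: [0.672, -0.146, 0.0343]
ee_rot: [0.596, 0.803, -0.0, -0.0]
ft_force: [0.5, -0.5, -1.2]
opening: 0.0644
grip_force: 56.6
```

Call:
{"api": "apply_moves", "payload": {
  "moves": [
    [[0,0,-0.01,0,0,0,-0.4],[0,0,-0.01,0,0,0,-0.4],[0,0,-0.01,0,0,0,-0.4]]
  ]
}}

```text
time: 33.35
ee_pos: [0.6722, -0.146, 0.0339]
ee_rot: [0.596, 0.803, 0.0, 0.0]
ft_force: [-2.1, 0.7, 5.4]
opening: 0.0646
grip_force: 57.3
```

Contact at 5 N. Release and rise.

Call:
{"api": "apply_moves", "payload": {
  "moves": [
    [[0,0,0,0,0,0,-0.6],[0,0,0,0,0,0,-0.8],[0,0,0,0,0,0,-1],[0,0,0,0,0,0,-1],[0,0,0.1,0,0,0,-1],[0,0,0.4,0,0,0,-1],[0,0,0.8,0,0,0,-1],[0,0,1,0,0,0,-1],[0,0,1,0,0,0,-1]]
  ]
}}

```text
time: 34.25
ee_pos: [0.6747, -0.1465, 0.1383]
ee_rot: [0.596, 0.803, 0.002, 0.003]
ft_force: [0.1, -0.8, 0.6]
opening: 0.0853
grip_force: 0.0
```

Run:
```python
from plate import *
print(tool()); w=snap('wrist'); s=snap('side'); print(plate(w,(.6726,-.146),.042,90))
g=cv2.cvtColor(w['img'],cv2.COLOR_RGB2GRAY).astype(int); h=cv2.cvtColor(w['img'],cv2.COLOR_RGB2HSV)
c=np.array([.6726,-.146]); t=np.radians(16.8); ex=np.array([np.cos(t),np.sin(t)]); ey=np.array([-ex[1],ex[0]])
P=lambda a,b,z:pfw(w,[*(c+ex*a/1e3+ey*b/1e3),z]).round(1)
for a,b in((33,45),(-33,45),(33,-45),(-33,-45)): print('plate corner',P(a,b,.042))
print('loops',P(0,57,.033),P(0,-57,.033),P(-36,57,.033),P(36,57,.033))
u=int(P(0,0,.042)[0])
v0=int(P(0,57,.033)[1]); print([(v,g[v,u+12]) for v in range(v0-8,min(383,int(P(0,-57,.033)[1])+12),3)])
v=int(P(0,20,.042)[1]); print(v,[(x,g[v,x]) for x in range(u-70,u+72,4)])
# other pieces still in place (side)
for nm,k,q in(('gauge','orange',(458,318)),('ring','blue',(300,375)),('tray','orange',(435,447))): print(nm,blob(s,k,q,32)[1])
```

```text
(array([ 0.6747, -0.1465,  0.1383]), np.float64(16.82), 0.0853, array([ 0.07, -0.79,  0.62]))
(((0.6720694899559021, -0.14703479409217834), (0.06842503696680069, 0.09869278222322464), 17.394588470458984), array([ 204,  139,   89,  118, 8584], dtype=int32), (np.int64(249), np.int64(200)))
plate corner [292.4 144. ]
plate corner [206.5 144.2]
plate corner [288.4 250.3]
plate corner [211.2 250.4]
loops [249.5 127.4] [249.8 258. ] [204.1 128. ] [294.9 127.9]
[(119, np.int64(144)), (122, np.int64(142)), (125, np.int64(125)), (128, np.int64(99)), (131, np.int64(144)), (134, np.int64(140)), (137, np.int64(130)), (140, np.int64(103)), (143, np.int64(101)), (146, np.int64(78)), (149, np.int64(49)), (152, np.int64(62)), (155, np.int64(59)), (158, np.int64(52)), (161, np.int64(79)), (164, np.int64(61)), (167, np.int64(78)), (170, np.int64(78)), (173, np.int64(78)), (176, np.int64(77)), (179, np.int64(77)), (182, np.int64(78)), (185, np.int64(78)), (188, np.int64(78)), (191, np.int64(78)), (194, np.int64(78)), (197, np.int64(77)), (200, np.int64(78)), (203, np.int64(77)), (206, np.int64(77)), (2
[... 599 characters left out ...]
 (207, np.int64(130)), (211, np.int64(68)), (215, np.int64(78)), (219, np.int64(63)), (223, np.int64(77)), (227, np.int64(78)), (231, np.int64(77)), (235, np.int64(78)), (239, np.int64(78)), (243, np.int64(77)), (247, np.int64(77)), (251, np.int64(78)), (255, np.int64(77)), (259, np.int64(78)), (263, np.int64(78)), (267, np.int64(78)), (271, np.int64(78)), (275, np.int64(78)), (279, np.int64(59)), (283, np.int64(77)), (287, np.int64(70)), (291, np.int64(137)), (295, np.int64(145)), (299, np.int64(145)), (303, np.int64(144)), (307, np.int64(145)), (311, np.int64(145)), (315, np.int64(144)), (319, np.int64(144))]
gauge [284 197  21  20 169]
ring [174 223  33  38 834]
tray [259 273  39  33 595]
```

The plate fills rows 144–250 between the loops at rows 127 and 259, centred and along the rack. The gauge, ring and tray blobs are unchanged, and the gripper is clear.

```bash
python3 -c "
from rig import ctrl
print(ctrl.finish_job())"
```

```text
the job is handed in; nothing more can be done
None
```

The job is handed in at about 34 s of the 102 s: the gauge is on its peg, the ring over its cone, the muffle upright in the firing tray, and the base centred lengthwise on the rack, as measured in the camera images after each release.

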